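# Load the oiled cedar boards onto the shoe-drying stand with the scoop

### The arm

A 6-joint arm with a two-finger parallel gripper is mounted at the origin on the work surface. World frame = base frame: x ahead of the robot, y to its left, z up, the work surface at z = 0. Lengths are in m, angles in rad, forces in N, time in s.
With the tool pointing down it reaches from about 0.4 to 0.825 m from the base axis. Payload 7 kg.
Tool frame: the origin (TCP) lies between the finger pads; the fingertips stand 17 mm ahead of it and the grasp point (between the pads) lies 2 mm behind it; x points along the fingers, z is the direction in which the jaws open and shut, and the axes are right-handed (so a half turn about x gives the same grasp; the last joint's range is limited). The gripper opens to 88 mm and grips with 3 to 60 N. Pads are 19 mm wide; open, the fingers measure 130 mm over their backs; the gripper's body (78 mm by 193 mm) begins 47 mm behind the grasp point.
Start: joints at [-0.901, 0.359, 0.012, 0, -1.224, -0.288], TCP at [0.251, -0.626, 0.244] pointing down, gripper open.
Joint ranges: [-3.07, 3.07], [-1.43, 2.12], [-1.02, 1.25], [-3.03, 1.67], [-3.05, -0], [-3.03, 3.03]. Speed limits (rad/s): [2.39, 2.39, 3.01, 3.14, 3.14, 3.14].

### API

Orientations are given as [roll, pitch, yaw] about the fixed x, y, z axes, in that order (R = Rz(yaw) Ry(pitch) Rx(roll)).
In Python, from station import * gives the robot as it stands.
- The arm moves only by the tool step_arm, never from a script. Its argument "deltas" is a list of rows, each a list of 5 numbers: the shift along the tool's x, y, z in cm, then the turn about the tool's x in degrees, then the closure, from 0 (fully open) to 1 (shut). In form: [[dx, dy, dz, roll, fingers], ...]. A call has exactly 10 rows; each row is the pose to reach, as a shift and turn from the pose commanded when the call began, along the tool's axes at that moment; what a row does not reach only later rows make up. A row lasts 1/12 s, in which the tool goes at most 41.7 mm and 7.16 degrees, less where a joint would pass 70% of its speed; a pose out of reach is approached as far as the arm can. A call with a gripper value outside its range is refused whole. The fingers move at their own pace and stop on an object; "squeeze" is the grip in N (left out, the last holds). Time passes only in rows, so rows that repeat a pose let the fingers close, or fill a call up. It gives the time, the measured TCP pose, the force and the opening at its end, in the units of the state.
- get_state(): the state, without advancing time (a new reading comes with each control period).
- grab_frame(name): name is "scene" or "top" or "wrist"; returns a dict with "pixels" (420x560x3 uint8, red, green, blue), "range_z" (420x560 float32, m along the optical axis (not along the pixel's ray), 0 where there is no reading), "fx", "fy", "cx", "cy" (pixels), "view" (4x4, takes a point from world to camera coordinates); the wrist camera has in their place "hand_eye" (4x4, takes a point from camera to tool coordinates, whose origin is the TCP and whose axes are the tool frame's). Camera axes: x right, y down, z forward; pixel columns grow to the right and rows downward; lengths in m; the calibration is good to about 2 mm. A picture is of the moment at which its call begins: read the wrist's pose just before it.
- job_done(): hands the job in, once; it reports no verdict.
Trained networks look in the newest picture that a camera, given by its name, has taken for a name from the list of things; names that differ only in an ending like _2 or _b are one class to them, and where a whole thing is asked for, a point or a joint stands for the part that bears it (a point fixed in the world has none). Each returns a list of dicts, best first, with "conf" (0 to 1); they miss things now and then, are a little off and sometimes report something else, mostly with a low value. They report only what shows in the picture. A call takes as long as a camera call. They do not tell look-alikes from the thing itself.
- boxes_of(thing, camera): "extent" ([left, top, right, bottom] in pixels, round what is visible of it).
- masks_of(thing, camera): "mask" (420x560 bool, what is visible of it) and "extent" ([left, top, right, bottom] in pixels, round what is visible of it).
The state is a dict: "t": time; "q": joint angles; "qd": joint speeds; "joint_efforts": joint torques, N m; "eef_pos": TCP position; "ee_rot": TCP orientation; "force": force on the tool from outside, world axes, zero at the start; "moment": the same for the moment, N m; "width": finger opening in m.
Only numpy, scipy, OpenCV 4.12 (cv2) and the standard library are available. Lean on these libraries where they do the work, as an engineer would, in place of code of your own. Each camera call takes 0.05 s, during which the arm holds its last target.

### The job

First push the drying stand's air slide fully shut. With it shut, slide the yellow scoop under each oiled cedar board lying on the mat and carry it onto the stand, without the robot itself touching a board, until every board stands flat on the deck with all four feet. Then lay the scoop back flat on the mat, clear of boards and stand, set the air slide to its half mark, and leave the other things where they are.

Things in the scene. Friction and masses are not known exactly. Their poses are not given: they have to be found in the camera images.
- board1: Freshly oiled cedar board, one of up to three alike (None if absent): slatted square 100 x 100 mm, 22 mm high. An 8 mm slab on four corner feet 12 x 12 mm, 14 mm tall; the gap under the slab, 14 mm high and 76 mm wide between feet, is open on all four sides. 0.1 to 0.2 kg. Origin: centre, at the soles of the feet; z up, x and y along its edges. The robot itself must not touch it.
- board2: Freshly oiled cedar board, one of up to three alike (None if absent): slatted square 100 x 100 mm, 22 mm high. An 8 mm slab on four corner feet 12 x 12 mm, 14 mm tall; the gap under the slab, 14 mm high and 76 mm wide between feet, is open on all four sides. 0.1 to 0.2 kg. Origin: centre, at the soles of the feet; z up, x and y along its edges. The robot itself must not touch it.
- board3: Freshly oiled cedar board, one of up to three alike (None if absent): slatted square 100 x 100 mm, 22 mm high. An 8 mm slab on four corner feet 12 x 12 mm, 14 mm tall; the gap under the slab, 14 mm high and 76 mm wide between feet, is open on all four sides. 0.1 to 0.2 kg. Origin: centre, at the soles of the feet; z up, x and y along its edges. The robot itself must not touch it.
- scoop: Yellow flat scoop, 0.12 kg. Blade 3 mm thick, 50 mm wide, x -115 to +60 mm (tip), clear from x = -60. Upright grip block centred at x = -90: 34 mm long, 26 mm wide, up to z = 103; grip across y at about z = 75. Walls 22 mm high around the block (x -65 to -115, 56 mm wide). Origin: blade underside, mid-width, 60 mm behind the tip; x to the tip, z up. Starts flat on the mat (z = 0).
- stand: White low drying stand, fixed. Flat deck 35 mm above the mat, 190 mm deep (x), 410 mm wide (y), 10 mm high and 5 mm thick rim along the back (+x) and both ends; front (-x, to the robot) open. Takes three boards side by side about 28 mm apart. Origin: centre of its underside, on the mat; z up. At its right end (y -217 to -257 mm) lies the 14 mm high aluminium strip of the air slide.
- slide (a joint): Air slide of the stand, in m: 0 = fully shut (grip at the end of its track nearest the robot, the stand's -x), 0.10 = fully open (far end); it moves along the stand's +x. 0.05 is the half mark. Stays where it is left, friction about 1.5 N.
- slide_top (a point): Centre of the top of the air slide's black grip, a block 20 mm long along the track, 28 mm across and 40 mm tall; its top is 54.5 mm above the mat. It can be pinched from above along the track direction.
- half_mark (a point): Where slide_top lies when the slide is at half (54.5 mm above the mat); on the strip beneath it the wide black line of three marks the half position.
- bucket_grip: Bystander: stainless bucket handle lying flat, a 230 mm bow with a 22 mm thick round grip, beyond the boards; origin between its ends
- squeegee: Bystander: grey squeegee, head 180 mm wide, handle 120 mm, 24 mm high, beyond the boards; origin under its head
- oak_brush: Bystander: small oak brush 140 x 45 x 30 mm with a hanging hole, in front of the stand; origin centre of underside
- polish_tin: Bystander: flat round tin, 72 mm wide, 30 mm high, beyond the boards; origin centre of underside
- wax_jar: Bystander: amber jar 64 mm wide, 70 mm high, right of the boards; origin centre of underside
Not all that is in view belongs to the job. There is more than one size of the scoop; the one meant has the size given above.

How it is judged:
On the way, in this order (a step that is already met when the one before it is completed fails the run):
1. The air slide is fully shut (value of joint slide below 0.006 m), for 0.2 s.
2. With the slide still shut, every board stands flat on the deck (x of board1 in the frame of stand between -0.05 and 0.044 m and y of board1 in the frame of stand between -0.155 and 0.155 m and z of board1 in the frame of stand between 0.029 and 0.041 m and angle between each of board1, board2, board3's own z axis and vertical below 0.1 rad and linear speed of each of board1, board2, board3 below 0.02 m/s and x of board2 in the frame of stand between -0.05 and 0.044 m and y of board2 in the frame of stand between -0.155 and 0.155 m and z of board2 in the frame of stand between 0.029 and 0.041 m and x of board3 in the frame of stand between -0.05 and 0.044 m and y of board3 in the frame of stand between -0.155 and 0.155 m and z of board3 in the frame of stand between 0.029 and 0.041 m and value of joint slide below 0.012 m), for 0.2 s.
At the end, for the whole second after the job is handed in: Every board stands flat on the deck at rest (tilt under 0.1 rad; centre in the stand's frame x -50 to +44 mm, |y| under 155 mm, feet within 6 mm of deck height); the slide reads 0.042 to 0.058 m; the scoop lies flat on the mat, still, touching neither stand nor boards (x of board1 in the frame of stand between -0.05 and 0.044 m and y of board1 in the frame of stand between -0.155 and 0.155 m and z of board1 in the frame of stand between 0.029 and 0.041 m and angle between each of board1, board2, board3's own z axis and vertical below 0.1 rad and linear speed of each of board1, board2, board3, scoop below 0.02 m/s and contact force between scoop and board1 below 0.1 N and x of board2 in the frame of stand between -0.05 and 0.044 m and y of board2 in the frame of stand between -0.155 and 0.155 m and z of board2 in the frame of stand between 0.029 and 0.041 m and contact force between scoop and board2 below 0.1 N and x of board3 in the frame of stand between -0.05 and 0.044 m and y of board3 in the frame of stand between -0.155 and 0.155 m and z of board3 in the frame of stand between 0.029 and 0.041 m and contact force between scoop and board3 below 0.1 N and value of joint slide between 0.042 and 0.058 m and height (world z) of scoop below 0.006 m and angle between scoop's own z axis and vertical below 0.06 rad and contact force between scoop and stand below 0.1 N).
It fails at once if the robot itself touches a board (contact force between any of the fingers, the arm and board1 above 0.5 N or contact force between any of the fingers, the arm and board2 above 0.5 N or contact force between any of the fingers, the arm and board3 above 0.5 N).
It fails at once if the bucket handle, squeegee, brush, tin or jar is moved by more than 50 mm (distance of any of bucket_grip, squeegee, oak_brush, polish_tin, wax_jar from where it was at the start of the episode above 0.05 m).
Of board1, board2, board3 only 2 to 3 are there at a start; the rules pass over those that are not, and their reading is None.
At some moment in a run one of board1, board2, board3 may be knocked a few centimetres aside while the robot is not near it.
It also fails if it takes over 210 s, if anything falls off the work surface, if the arm or the gripper's body presses on something with over 40 N, if the wrist force passes 120 N, or if a joint passes its speed limit or range.

## Working session

There is one attempt and no reset: what is moved stays moved. The work goes in short steps, Python scripts to look and compute and a tool call to move; the robot and the scene stay as the last step left them, time stands still between calls to the robot, and variables do not carry over. Pictures are saved under pics/ and viewed, and the job is handed in when it is done.

Besides the shell and the picture viewer there is one more tool, called after "Emit:" as a command line: name --pt "numbers of a row" for each row, then --argument value for the rest. step_arm: Moves the arm, as the interface text tells. Its arguments: {"type":"object","properties":{"deltas":{"type":"array"},"squeeze":{"type":"number"}},"required":["deltas"]}

```bash
ls; mkdir -p pics; python3 - <<'E'
from station import *
import cv2
s=get_state(); print(s)
for n in ("scene","top","wrist"):
    f=grab_frame(n); cv2.imwrite(f"pics/a_{n}.png",f["pixels"][:,:,::-1])
    print(n,f["fx"],f["fy"],f["cx"],f["cy"]); print(f.get("view",f.get("hand_eye")))
E
```

```text
pics
{'t': 0.0, 'q': array([-9.00926987e-01,  3.59396576e-01,  1.10535996e-02, -3.40170538e-04,
       -1.22408772e+00, -2.88074931e-01]), 'qd': array([ 9.38896903e-04, -1.26838970e-04,  1.54271346e-03, -1.27122102e-03,
       -1.41613937e-05, -1.09254574e-03]), 'joint_efforts': array([ 1.01296533e-03, -5.82719600e+01,  2.93048805e+01,  6.99729055e+00,
        6.71991846e-03, -1.97855657e-04]), 'eef_pos': array([ 0.25128331, -0.62598881,  0.2426159 ]), 'ee_rot': array([0.0948819 , 1.56913096, 2.04735678]), 'force': array([-0.30499552, -0.56103233, -0.7659527 ]), 'moment': array([ 0.03130861, -0.00462809,  0.00894944]), 'width': 0.08758323002891939}
scene 423.78889848235616 423.78889848235616 281.8020797905951 211.29274410811848
[[ 0.63150966  0.77527138 -0.01224069 -0.26035726]
 [ 0.50522762 -0.42341406 -0.75197446 -0.27130838]
 [-0.58816716  0.4686948  -0.65907859  1.38775163]
 [ 0.          0.          0.          1.        ]]
top 411.8293786170771 411.8293786170771 281.7003580175203 213.20793912589593
[[ 0.01754372 -0.99975853 -0.01323219 -0.09652304]
 [-0.99704305 -0.01650272 -0.07505214  0.50996429]
 [ 0.07481566  0.01450975 -0.99709181  1.0079475 ]
 [ 0.          0.          0.          1.        ]]
wrist 340.81300049918326 340.81300049918326 276.4633405577689 207.36493714669407
[[-2.80048547e-04 -2.98264919e-01  9.54483085e-01 -1.40449728e-01]
 [ 1.76977876e-05 -9.54483124e-01 -2.98264926e-01  8.24355343e-02]
 [ 9.99999961e-01 -6.66364201e-05  2.72580241e-04 -3.87388628e-04]
 [ 0.00000000e+00  0.00000000e+00  0.00000000e+00  1.00000000e+00]]
```

View pics/a_scene.png

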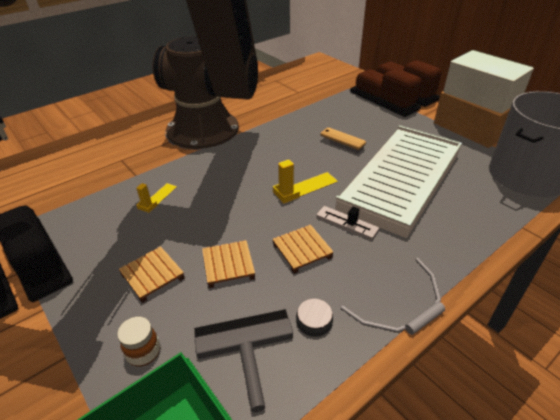

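View pics/a_top.png

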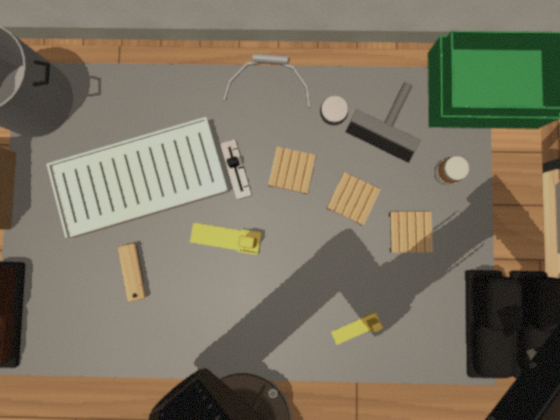

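View pics/a_wrist.png

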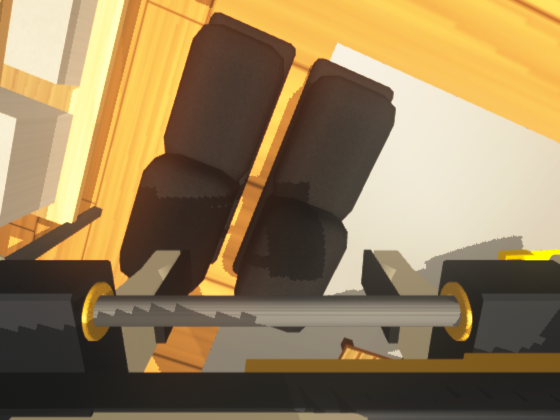

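The scene view shows three boards, at (150,272), (228,262) and (303,247). The larger yellow scoop is at (300,185), with a small look-alike at (155,197). The stand is at (405,175) and the slide grip at (352,214). The top view shows the same things.

```bash
cat > h.py <<'E'
from station import *
import numpy as np, cv2
from scipy.spatial.transform import Rotation as Ro
def tool():
    s=get_state(); R=Ro.from_euler('xyz',s['ee_rot']).as_matrix(); return s,R,np.array(s['eef_pos'])
def cloud(f,T=None):
    z=f['range_z']; v,u=np.mgrid[:z.shape[0],:z.shape[1]]
    P=np.stack([(u-f['cx'])/f['fx']*z,(v-f['cy'])/f['fy']*z,z],-1)
    if T is None: T=np.linalg.inv(f['view'])
    W=P@T[:3,:3].T+T[:3,3]; W[z==0]=np.nan
    return W
def wristT(f):
    s,R,p=tool(); T=np.eye(4);T[:3,:3]=R;T[:3,3]=p
    return T@f['hand_eye']
def proj(f,X,T=None):
    V=f['view'] if T is None else np.linalg.inv(T)
    c=V[:3,:3]@np.asarray(X)+V[:3,3]; return np.array([f['fx']*c[0]/c[2]+f['cx'],f['fy']*c[1]/c[2]+f['cy']])
def rect(xy):
    (c,wh,a)=cv2.minAreaRect((xy*1000).astype(np.float32)); return np.array(c)/1000,np.array(wh)/1000,a
E
python3 - <<'E'
from h import *
s,R,p=tool(); print(R.round(3))
for cam in ("top","scene"):
    f=grab_frame(cam); W=cloud(f)
    print(cam,'mat z',np.nanmedian(W[...,2]))
    for th in ("board1","scoop","stand","slide","slide_top","oak_brush"):
        for m in masks_of(th,cam):
            k=m['mask']; X=W[k]; X=X[~np.isnan(X[:,0])]
            if len(X)<20: continue
            hi=np.percentile(X[:,2],90)
            Y=X[X[:,2]>hi-.006]
            c,wh,a=rect(Y[:,:2])
            print(th,round(m['conf'],2),np.round(m['extent']),'n',k.sum(),'c',c.round(4),'wh',wh.round(4),'a',round(a,1),'z90',hi.round(4),'med',np.median(X,0).round(4))
E
```

```text
[[-0.001 -0.928 -0.373]
 [ 0.001 -0.373  0.928]
 [-1.     0.     0.001]]
top mat z 0.0010956016718924877
board1 0.89 [388. 210. 431. 251.] n 1677 c [ 0.4704 -0.4074] wh [0.099 0.101] a 1.0 z90 0.0231 med [ 0.4702 -0.4058  0.0205]
board1 0.86 [328. 175. 380. 224.] n 1577 c [ 0.5513 -0.2651] wh [0.0991 0.1002] a 64.7 z90 0.0233 med [ 0.5505 -0.2649  0.0207]
board1 0.76 [268. 147. 316. 193.] n 1616 c [ 0.6209 -0.1102] wh [0.1    0.1006] a 78.5 z90 0.0237 med [ 0.6209 -0.1097  0.021 ]
scoop 0.85 [190. 223. 260. 253.] n 1472 c [ 0.4388 -0.0078] wh [0.0336 0.0258] a 81.7 z90 0.0999 med [0.4473 0.0511 0.0032]
scoop 0.79 [333. 312. 381. 343.] n 794 c [ 0.2472 -0.313 ] wh [0.0188 0.0232] a 23.1 z90 0.0639 med [ 0.232  -0.2812  0.0018]
stand 0.63 [ 47. 117. 255. 237.] n 14263 c [0.6009 0.2506] wh [0.1915 0.4576] a 17.5 z90 0.0385 med [0.5943 0.2596 0.0351]
stand 0.46 [433. 159. 464. 182.] n 715 c [ 0.6233 -0.5006] wh [0.0533 0.055 ] a 57.5 z90 0.0703 med [ 0.6198 -0.4902  0.0667]
slide 0.5 [225. 155. 241. 171.] n 126 c [0.635  0.0361] wh [0.0196 0.0278] a 19.5 z90 0.0548 med [0.6319 0.0351 0.0
[... 1352 characters left out ...]
6037 0.2481] wh [0.1897 0.4631] a 17.5 z90 0.0379 med [0.6188 0.1958 0.0344]
slide 0.57 [345. 204. 360. 227.] n 197 c [0.6402 0.0314] wh [0.0201 0.0267] a 4.9 z90 0.054 med [0.6432 0.0243 0.0414]
slide_top 0.68 [322. 128. 365. 155.] n 600 c [0.3634 0.2764] wh [0.1404 0.0494] a 12.5 z90 0.0305 med [0.3747 0.2695 0.0274]
slide_top 0.6 [346. 208. 360. 224.] n 164 c [0.6394 0.0315] wh [0.0178 0.0282] a 18.0 z90 0.0541 med [0.643  0.0234 0.0451]
oak_brush 0.71 [322. 130. 364. 154.] n 629 c [0.3634 0.2764] wh [0.1404 0.0494] a 12.5 z90 0.0305 med [0.3736 0.2691 0.0272]
oak_brush 0.33 [194. 310. 292. 414.] n 3825 c [ 0.7809 -0.3738] wh [0.1777 0.1537] a 64.1 z90 0.0231 med [ 0.7331 -0.3671  0.0203]
```

```bash
cat >> h.py <<'E'
def goal(x,y,z,jaw=None,flip=False):
    s,R,p=tool(); d=R.T@(np.array([x,y,z])-p)*100
    a=np.degrees(np.arctan2(R[1,2],R[0,2])); r=0
    if jaw is not None:
        r=-((jaw-a+90)%180-90)
        if flip: r=r-180*np.sign(r)
    print('deltas cm',d.round(2),'roll',round(r,1),'| now',p.round(4),'jaw',a.round(1),'tilt',np.degrees(np.arccos(-R[2,0])).round(2),'q6',s['q'][5].round(2),'w',s['width'].round(4),'F',s['force'].round(1),'t',round(s['t'],2))
E
python3 - <<'E'
from h import *
for cam in("top","scene"):
    f=grab_frame(cam);W=cloud(f);X=W.reshape(-1,3);X=X[~np.isnan(X[:,0])]
    k=(X[:,2]>.028)&(X[:,2]<.052)&(X[:,0]>.42)&(X[:,0]<.82)&(X[:,1]>.0)&(X[:,1]<.52)
    Y=X[k]; 
    g=np.array([.637,.034]); Y=Y[np.linalg.norm(Y[:,:2]-g,axis=1)>.03]
    c,wh,a=rect(Y[:,:2]); print(cam,'stand',c,wh,a)
    psi=np.radians(a if a<45 else a-90)
    ex=np.array([np.cos(psi),np.sin(psi)]);ey=np.array([-ex[1],ex[0]])
    d=g-c; print('grip in stand',d@ex,d@ey)
    k=(X[:,2]>.008)&(X[:,2]<.02); Q=(X[k][:,:2]-c); sx=Q@ex;sy=Q@ey; m=(sy<-.212)&(sy>-.265)&(abs(sx)<.13)
    print('strip x',np.percentile(sx[m],[1,50,99]),'y',np.percentile(sy[m],[1,99]))
goal(.637,.034,.15,17.5)
E
python3 - <<'E'
import cv2
a=cv2.imread('pics/a_top.png');cv2.imwrite('pics/a_crop.png',cv2.resize(a[125:265,170:300],None,fx=4,fy=4,interpolation=cv2.INTER_CUBIC))
E
```

```text
top stand [0.59793774 0.29196487] [0.49032346 0.36378268] 78.21831512451172
grip in stand 0.09091139727008853 -0.2445543989281542
strip x [0.00134516 0.0755363  0.12909307] y [-0.26453141 -0.21290001]
scene stand [0.5955611  0.25532249] [0.55486725 0.36137921] 78.89070892333984
grip in stand 0.08330705762946929 -0.20919073467222818
strip x [0.00373788 0.04951496 0.11828952] y [-0.26370613 -0.21226293]Traceback (most recent call last):
  File "<stdin>", line 13, in <module>
  File "h.py", line 26, in goal
    print('deltas cm',d.round(2),'roll',round(r,1),'| now',p.round(4),'jaw',a.round(1),'tilt',np.degrees(np.arccos(-R[2,0])).round(2),'q6',s['q'][5].round(2),'w',s['width'].round(4),'F',s['force'].round(1),'t',round(s['t'],2))
                                                                                                                                                                  ^^^^^^^^^^^^^^^^
AttributeError: 'float' object has no attribute 'round'
```

View pics/a_crop.png

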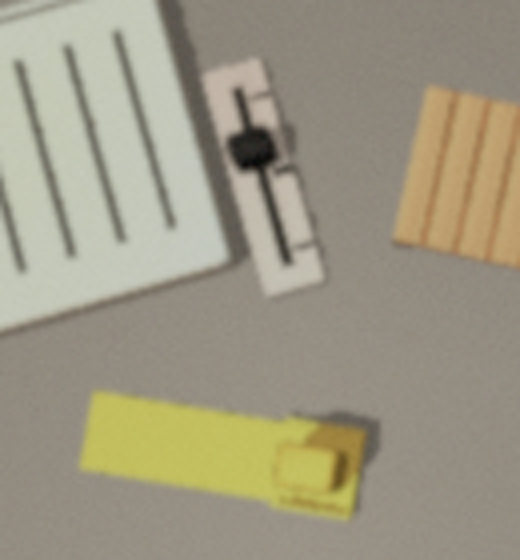

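The crop shows the slide grip at (252,150), a little beyond the half line at (283,168). The scoop's tip points left, with the block at (305,468).

```bash
sed -i "s/np.round(2)/round(2)/; s/s\['width'\].round(4)/round(float(s['width']),4)/; s/s\['q'\]\[5\].round(2)/np.round(s['q'],2)/;s/np.degrees(np.arccos(-R\[2,0\])).round(2)/np.degrees(np.arccos(min(1,-R[2,0])))/; s/a.round(1)/round(float(a),1)/;s/s\['force'\].round(1)/np.round(s['force'],1)/" h.py
cat >> h.py <<'E'
def stand(cam):
    f=grab_frame(cam);W=cloud(f)
    X=W.reshape(-1,3)
    im=f['pixels'].astype(int); white=(im.min(2)>110).reshape(-1)
    k=white&(X[:,2]>.028)&(X[:,2]<.05)&(X[:,0]>.42)&(X[:,0]<.82)&(X[:,1]>.0)&(X[:,1]<.52)
    img=np.zeros(k.size,np.uint8);img[k]=1
    n,l,st,_=cv2.connectedComponentsWithStats(img.reshape(W.shape[:2])); i=1+np.argmax(st[1:,4])
    c,wh,a=rect(W[l==i][:,:2]); return c,wh,a,W
E
python3 - <<'E'
from h import *
for cam in("top","scene"):
    c,wh,a,W=stand(cam); print(cam,c,wh,a)
    psi=np.radians(a if a<45 else a-90)
    ex=np.array([np.cos(psi),np.sin(psi)]);ey=np.array([-ex[1],ex[0]])
    for g in ([.6352,.0358],[.6397,.0315]):
        d=g-c; print('grip in stand',d@ex,d@ey)
goal(.637,.034,.15,17.5)
E
```

```text
top [0.59356421 0.27245285] [0.19200854 0.41212131] 17.570955276489258
grip in stand -0.03174911308071284 -0.23818082308821975
grip in stand -0.02875717848586949 -0.24363869147983383
scene [0.59613898 0.26902524] [0.19145441 0.41658942] 17.437469482421875
grip in stand -0.03262343051283343 -0.23421248248733467
grip in stand -0.02961878848977265 -0.23966336556379647
deltas cm [  9.35 -60.38  46.92] roll -85.6 | now [ 0.2515 -0.6264  0.2435] jaw 111.9 tilt 0.0030449683589861827 q6 [-0.9   0.36  0.01  0.   -1.22 -0.29] w 0.0878 F [ 0.5 -0.5  0.4] t 1.05
```

Emit:
step_arm --pt "0 -2 1.5 -3 0" --pt "0 -5 4 -8 0" --pt "0 -9 7 -14 0" --pt "0 -12.5 9.7 -20 0" --pt "0 -16 12.4 -26 0" --pt "0 -19.5 15 -32 0" --pt "0 -23 17.8 -38 0" --pt "0 -26 20.2 -44 0" --pt "0 -29 22.5 -50 0" --pt "0 -32 24.8 -56 0" --squeeze 20

```text
t: 1.88
eef_pos: [0.4528, -0.2816, 0.244]
ee_rot: [3.081, 1.57, -0.267]
force: [-0.2, -0.3, 0.1]
width: 0.0874
```

```bash
python3 -c "
from h import *
goal(.637,.034,.15,17.5)"
```

```text
deltas cm [  9.41 -34.67 -11.55] roll -29.3 | now [ 0.4528 -0.2816  0.244 ] jaw 168.2 tilt 0.055493613487988924 q6 [-0.19  0.12 -0.3   0.   -1.15 -0.02] w 0.0874 F [-0.2 -0.3  0.1] t 1.88
```

Emit:
step_arm --pt "0 -3 -1 -4 0" --pt "0 -7 -2.3 -8 0" --pt "0 -11 -3.6 -12 0" --pt "1 -15 -5 -16 0" --pt "2 -19 -6.3 -20 0" --pt "3 -23 -7.6 -24 0" --pt "4 -27 -9 -28 0" --pt "4 -31 -10.3 -29.3 0" --pt "4 -34 -11.3 -29.3 0" --pt "4 -34.7 -11.5 -29.3 0"

```text
t: 2.72
eef_pos: [0.6401, 0.0363, 0.2026]
ee_rot: [2.632, 1.57, -0.206]
force: [0.6, 0.1, 0.1]
width: 0.0872
```

```bash
cat > w.py <<'E'
from h import *
import sys
def wr(name):
    s=get_state(); f=grab_frame("wrist"); cv2.imwrite(f"pics/{name}.png",f['pixels'][:,:,::-1]); return f,cloud(f,wristT(f))
E
python3 -c "
from w import *
f,W=wr('b1')
for th in ('slide_top','slide'):
  for m in masks_of(th,'wrist'):
    X=W[m['mask']];X=X[~np.isnan(X[:,0])]
    if len(X)<20: continue
    hi=np.percentile(X[:,2],90);Y=X[X[:,2]>hi-.006];print(th,m['conf'],m['extent'],rect(Y[:,:2]),hi,len(Y))
goal(.637,.034,.052,17.5)"
```

```text
slide_top 0.9 [270.1, 169.9, 294.8, 210.8] (array([0.63368372, 0.03237038]), array([0.01956225, 0.02705921]), 18.106712341308594) 0.05440078910451439 648
slide 0.86 [272.8, 172.9, 296.6, 212.4] (array([0.63368372, 0.03237038]), array([0.01956225, 0.02705921]), 18.106712341308594) 0.05440615251885804 648
deltas cm [ 1.51e+01 -1.70e-01 -1.00e-02] roll -0.2 | now [0.6375 0.0324 0.203 ] jaw -162.7 tilt 0.05604961820935632 q6 [ 0.36  0.33 -0.13 -0.   -1.11 -0.05] w 0.0879 F [-0.2 -0.3 -0.3] t 2.87
```

View pics/b1.png

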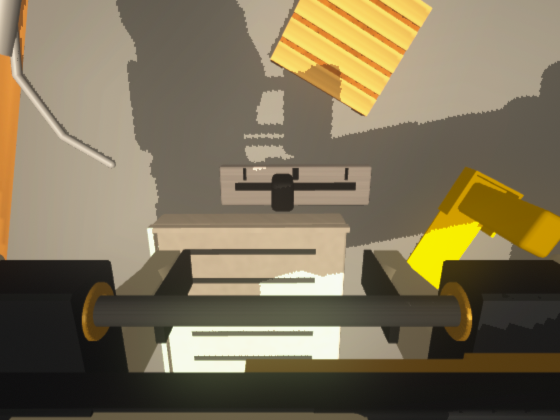

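The wrist view shows the black slide grip at (283,190), left of the half line at (296,172), so it is slightly more open than half. I'm going down to pinch it.

Emit:
step_arm --pt "2 -0.1 0 0 0" --pt "5 -0.1 0 0 0" --pt "8.5 -0.1 0 0 0" --pt "11 -0.1 0 0 0" --pt "13 -0.1 0 0 0" --pt "14.5 -0.1 0 0 0" --pt "15.1 -0.1 0 0 0" --pt "15.1 -0.1 0 0 0" --pt "15.1 -0.1 0 0 0.4" --pt "15.1 -0.1 0 0 0.8"

```text
t: 3.7
eef_pos: [0.638, 0.0323, 0.0541]
ee_rot: [3.07, 1.569, 0.228]
force: [0.5, 0.9, -0.2]
width: 0.0794
```

Emit:
step_arm --pt "0 0 0 0 1" --pt "0 0 0 0 1" --pt "0 0 0 0 1" --pt "0 0 0 0 1" --pt "0 0 0 0 1" --pt "0 0 0 0 1" --pt "0 0 0 0 1" --pt "0 0 0 0 1" --pt "0 0 0 0 1" --pt "0 0 0 0 1"

```text
t: 4.53
eef_pos: [0.637, 0.0325, 0.0525]
ee_rot: [-0.003, 1.57, -2.845]
force: [-0.7, -0.1, 0.8]
width: 0.0192
```

```bash
python3 -c "
from h import *
e=np.array([np.cos(np.radians(17.5)),np.sin(np.radians(17.5))])
s,R,p=tool(); t=p[:2]-.065*e
goal(*t,.052)"
```

```text
deltas cm [0.05 0.04 6.5 ] roll 0 | now [0.637  0.0325 0.0525] jaw -162.8 tilt 0.02699015048366651 q6 [ 0.36  0.47 -0.29 -0.   -0.81 -0.06] w 0.0192 F [-0.7 -0.1  0.8] t 4.53
```

Tool +z is the stand's -x. I'll pull it shut in small steps.

Emit:
step_arm --pt "0 0 0.5 0 1" --pt "0 0 1.2 0 1" --pt "0 0 2 0 1" --pt "0 0 2.8 0 1" --pt "0 0 3.5 0 1" --pt "0 0 4.2 0 1" --pt "0 0 4.8 0 1" --pt "0 0 5.3 0 1" --pt "0 0 5.5 0 1" --pt "0 0 5.5 0 1"

```text
t: 5.37
eef_pos: [0.5836, 0.0158, 0.0525]
ee_rot: [0.088, 1.569, -2.754]
force: [-0.6, -4.3, -1.9]
width: 0.0196
```

Emit:
step_arm --pt "0 0 0.2 0 1" --pt "0 0 0.4 0 1" --pt "0 0 0.6 0 1" --pt "0 0 0.8 0 1" --pt "0 0 1 0 1" --pt "0 0 1.2 0 1" --pt "0 0 1.3 0 1" --pt "0 0 1.4 0 1" --pt "0 0 1.4 0 1" --pt "0 0 1.4 0 1"

```text
t: 6.2
eef_pos: [0.5754, 0.0133, 0.0526]
ee_rot: [3.073, 1.564, 0.232]
force: [15.1, -4.0, -16.4]
width: 0.0198
```

```bash
python3 -c "
from h import *
e=np.array([np.cos(np.radians(17.5)),np.sin(np.radians(17.5))])
s,R,p=tool(); print((p[:2]-[.637,.0325])@e)
goal(.4,.4,.052)"
```

```text
-0.06452459167381105
deltas cm [  0.   -42.13   5.31] roll 0 | now [0.5754 0.0133 0.0526] jaw -162.8 tilt 0.4066399300553845 q6 [ 0.36  0.39 -0.44  0.   -0.73 -0.06] w 0.0198 F [ 15.1  -4.  -16.4] t 6.2
```

The slide reached its stop after 64.5 mm. Next I release it, lift, and go to the scoop.

Emit:
step_arm --pt "0 0 -0.45 0 0.9" --pt "0 0 -0.45 0 0.5" --pt "0 0 -0.45 0 0" --pt "0 0 -0.45 0 0" --pt "0 0 -0.45 0 0" --pt "0 0 -0.45 0 0" --pt "-2 0 -0.45 0 0" --pt "-5 0 -0.45 0 0" --pt "-8.5 0 -0.45 0 0" --pt "-12 0 -0.45 0 0"

```text
t: 7.03
eef_pos: [0.5749, 0.0134, 0.1736]
ee_rot: [-0.016, 1.569, -2.858]
force: [0.8, 1.5, -0.4]
width: 0.0743
```

```bash
python3 -c "
from h import *
goal(.441,-.01,.2,172)"
```

```text
deltas cm [-2.62 -1.72 13.49] roll 25.2 | now [0.5749 0.0134 0.1736] jaw -162.8 tilt 0.07790221835777629 q6 [ 0.36  0.25 -0.31 -0.   -1.01 -0.06] w 0.0743 F [ 0.8  1.5 -0.4] t 7.03
```

Emit:
step_arm --pt "-0.5 -0.2 2 5 0" --pt "-1 -0.4 4.5 10 0" --pt "-1.5 -0.7 7 15 0" --pt "-2.6 -1.1 9.5 20 0" --pt "-2.6 -1.4 11.5 24 0" --pt "-2.6 -1.6 12.7 25.2 0" --pt "-2.6 -1.7 13.4 25.2 0" --pt "-2.6 -1.7 13.4 25.2 0" --pt "-2.6 -1.7 13.4 25.2 0" --pt "-2.6 -1.7 13.4 25.2 0"

```text
t: 7.87
eef_pos: [0.4434, -0.0095, 0.1986]
ee_rot: [-3.051, 1.57, -0.049]
force: [-0.0, 0.5, 0.2]
width: 0.0876
```

```bash
cat >> w.py <<'E'
def report(names,name,cam='wrist'):
    f,W=wr(name)
    for th in names:
      for m in masks_of(th,'wrist'):
        X=W[m['mask']];X=X[~np.isnan(X[:,0])]
        if len(X)<20 or m['conf']<.3: continue
        hi=np.percentile(X[:,2],90);Y=X[X[:,2]>hi-.006];c,wh,a=rect(Y[:,:2]);ca,wa,aa=rect(X[:,:2])
        print(th,round(m['conf'],2),np.round(m['extent']),'top',c.round(4),wh.round(4),round(a,1),'z',hi.round(4),'all',ca.round(4),wa.round(3),round(aa,1))
    return f,W
E
python3 -c "
from w import *
report(['scoop'],'c1')
f=grab_frame('top');W=cloud(f);cv2.imwrite('pics/c1t.png',f['pixels'][:,:,::-1])
goal(.441,-.01,.073,172)"
```

```text
scoop 0.65 [252. 160. 311. 294.] top [ 0.4378 -0.0099] [0.0343 0.026 ] 81.5 z 0.1019 all [0.4427 0.0411] [0.155 0.058] 83.4
deltas cm [12.52  0.05  0.19] roll -0.0 | now [ 0.4431 -0.0097  0.1982] jaw 172.0 tilt 0.048260846962680376 q6 [ 0.43  0.01 -0.54  0.   -1.02 -0.57] w 0.0876 F [-0.1  0.4 -0.1] t 8.02
```

View pics/c1.png

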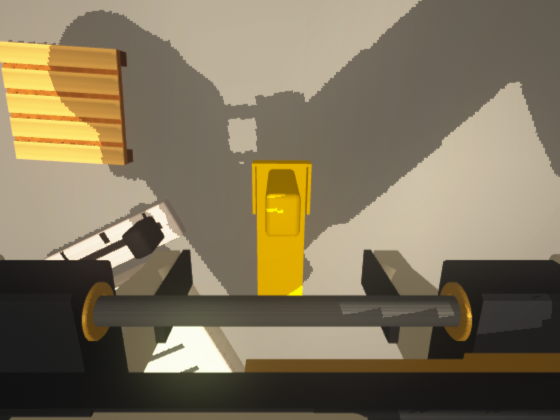

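View pics/c1t.png

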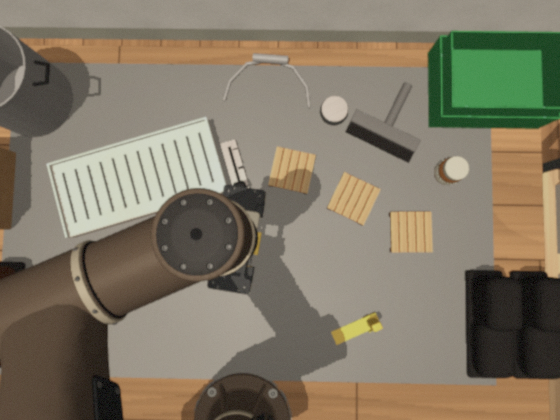

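Wrist view: the scoop's block is at (282,213) with the blade running down the image, and the measured block centre is (0.438,-0.010). I'll turn the wrist by half so the camera looks onto the blade side.

Emit:
step_arm --pt "0 0 0.3 -6 0" --pt "0 0 0.3 -13 0" --pt "0 0 0.3 -20 0" --pt "0 0 0.3 -27 0" --pt "0 0 0.3 -34 0" --pt "0 0 0.3 -41 0" --pt "0 0 0.3 -48 0" --pt "0 0 0.3 -55 0" --pt "0 0 0.3 -62 0" --pt "0 0 0.3 -69 0"

```text
t: 8.85
eef_pos: [0.44, -0.0093, 0.1982]
ee_rot: [-0.574, 1.57, -2.645]
force: [-0.6, 0.2, -0.7]
width: 0.0873
```

Emit:
step_arm --pt "0 0 0 -7 0" --pt "0 0 0 -14 0" --pt "0 0 0 -21 0" --pt "0 0 0 -28 0" --pt "0 0 0 -35 0" --pt "0 0 0 -42 0" --pt "0 0 0 -49 0" --pt "0 0 0 -56 0" --pt "0 0 0 -63 0" --pt "0 0 0 -69 0"

```text
t: 9.68
eef_pos: [0.4399, -0.0093, 0.1982]
ee_rot: [-1.808, 1.57, -2.674]
force: [0.4, -0.9, -0.3]
width: 0.0877
```

```bash
python3 -c "
from w import *
goal(.4385,-.0095,.12,352)"
```

```text
deltas cm [ 7.82 -0.11 -0.08] roll -41.7 | now [ 0.4399 -0.0093  0.1982] jaw -49.7 tilt 0.04724759229657028 q6 [ 0.43  0.   -0.55  0.   -1.02  1.84] w 0.0877 F [ 0.4 -0.9 -0.3] t 9.68
```

Emit:
step_arm --pt "0 0 0 -7 0" --pt "0 0 0 -14 0" --pt "0 0 0 -21 0" --pt "0 0 0 -28 0" --pt "0 0 0 -35 0" --pt "0 0 0 -41.7 0" --pt "0 -0.1 -0.1 -41.7 0" --pt "0 -0.1 -0.1 -41.7 0" --pt "0 -0.1 -0.1 -41.7 0" --pt "0 -0.1 -0.1 -41.7 0"

```text
t: 10.52
eef_pos: [0.4383, -0.0092, 0.1985]
ee_rot: [-2.481, 1.571, -2.629]
force: [0.4, -0.3, 0.3]
width: 0.0878
```

```bash
python3 -c "
from w import *
report(['scoop'],'c2')
goal(.4385,-.0095,.073,352)"
```

```text
scoop 0.59 [250.  17. 306. 236.] top [ 0.4382 -0.009 ] [0.033  0.0259] 82.5 z 0.1013 all [0.4457 0.0361] [0.208 0.058] 81.7
deltas cm [12.56 -0.02  0.03] roll -0.4 | now [ 0.4382 -0.0092  0.1986] jaw -8.4 tilt 0.0023343191062216648 q6 [ 0.43 -0.   -0.55  0.   -1.02  2.56] w 0.0875 F [ 0.3 -0.   0.5] t 10.62
```

View pics/c2.png

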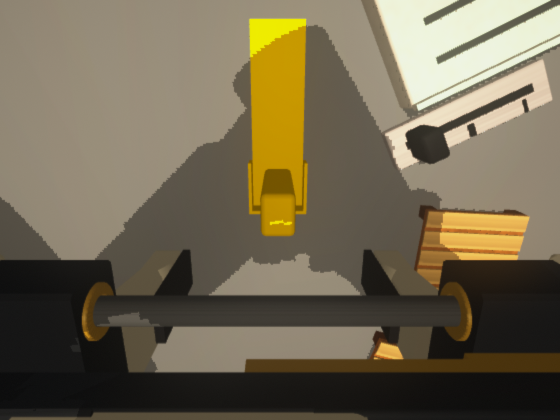

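From the turned wrist the blade runs up the image to (277,20) with the block at (278,215). The slide grip at (430,145) is at its near end, so it's shut. Both wrist poses put the block at (0.438,-0.009).

Emit:
step_arm --pt "1.5 0 0 -0.3 0" --pt "4 0 0 -0.3 0" --pt "7 0 0 -0.3 0" --pt "9.5 0 0 -0.3 0" --pt "11.2 0 0 -0.3 0" --pt "12.2 0 0 -0.3 0" --pt "12.5 0 0 -0.3 0" --pt "12.5 0 0 -0.3 0" --pt "12.5 0 0 -0.3 0.5" --pt "12.5 0 0 -0.3 1" --squeeze 55

```text
t: 11.45
eef_pos: [0.4389, -0.009, 0.0744]
ee_rot: [0.484, 1.569, 0.343]
force: [-0.5, 0.2, -0.8]
width: 0.0793
```

Emit:
step_arm --pt "0 0 0 0 1" --pt "0 0 0 0 1" --pt "0 0 0 0 1" --pt "0 0 0 0 1" --pt "0 0 0 0 1" --pt "0 0 0 0 1" --pt "0 0 0 0 1" --pt "0 0 0 0 1" --pt "0 0 0 0 1" --pt "0 0 0 0 1"

```text
t: 12.28
eef_pos: [0.438, -0.0093, 0.0734]
ee_rot: [-2.803, 1.57, -2.944]
force: [-0.4, 0.1, -1.7]
width: 0.026
```

Emit:
step_arm --pt "-0.3 0 0 0 1" --pt "-0.8 0 0 0 1" --pt "-1.5 0 0 0 1" --pt "-2.5 0 0 0 1" --pt "-3.5 0 0 0 1" --pt "-4.5 0 0 0 1" --pt "-5 0 0 0 1" --pt "-5 0 0 0 1" --pt "-5 0 0 0 1" --pt "-5 0 0 0 1"

```text
t: 13.12
eef_pos: [0.4379, -0.0093, 0.1233]
ee_rot: [-2.943, 1.57, -3.083]
force: [-0.5, 1.1, -2.1]
width: 0.0259
```

```bash
python3 -c "
from w import *
f,W=report(['scoop'],'d1')
s,R,p=tool()
m=max(masks_of('scoop','wrist'),key=lambda m:m['conf'])['mask']
X=W[m];X=X[~np.isnan(X[:,0])]; L=(X-p)@R  # tool coords
fwd=-L[:,1] if False else L[:,1]
print('tool y range',np.percentile(L[:,1],[0,1,99,100]),'z',np.percentile(L[:,2],[1,99]))
b=(L[:,1]>.035); A=np.c_[L[b][:,1:],np.ones(b.sum())]; r=L[b][:,0]
k=np.abs(r-np.median(r))<.006; print(np.linalg.lstsq(A[k],r[k],rcond=None)[0], k.sum(),'bottom-ish z med',np.median(X[b][k][:,2]))
goal(.4385,-.0095,.073,352)"
```

```text
scoop 0.87 [229.   1. 322. 355.] top [ 0.4369 -0.009 ] [0.0339 0.026 ] 81.5 z 0.1492 all [ 0.4332 -0.0154] [0.282 0.06 ] 78.5
tool y range [-0.14682751 -0.01370054  0.13164263  0.1332769 ] z [-0.02620874  0.02426202]
[0.00055887 0.00035357 0.07091526] 14883 bottom-ish z med 0.05205366674854514
deltas cm [5.01 0.   0.07] roll -0.0 | now [ 0.4378 -0.0094  0.1231] jaw -8.0 tilt 0.0651606600372255 q6 [ 0.43  0.09 -0.66 -0.   -0.83  2.57] w 0.0258 F [-0.   0.1 -1.4] t 13.27
```

View pics/d1.png

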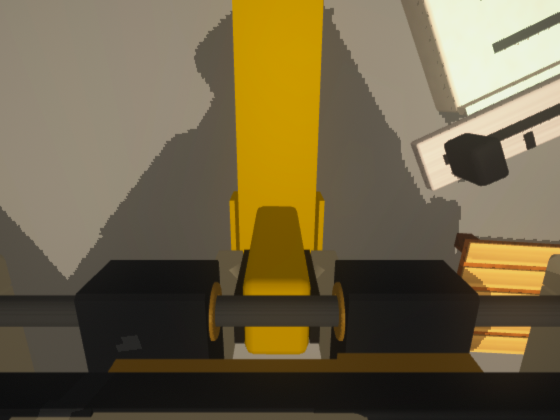

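The scoop is held level: the blade runs from the block at (277,290) up past the top edge, with a slope under 0.1°. Next I go to board3 at (0.622,-0.112), approaching along -11.5°.

```bash
python3 -c "
from w import *
goal(.4065,-.0685,.16,-101.5)"
```

```text
deltas cm [-3.69 -6.29 -2.28] roll -86.5 | now [ 0.4378 -0.0094  0.1231] jaw -8.0 tilt 0.0651606600372255 q6 [ 0.43  0.09 -0.66 -0.   -0.83  2.57] w 0.0258 F [-0.   0.1 -1.4] t 13.27
```

Emit:
step_arm --pt "-1 -0.5 -0.2 5 1" --pt "-2 -1 -0.4 12 1" --pt "-3 -1.5 -0.6 19 1" --pt "-3.7 -2 -0.8 26 1" --pt "-3.7 -2.5 -1 33 1" --pt "-3.7 -3 -1.2 40 1" --pt "-3.7 -3.5 -1.4 47 1" --pt "-3.7 -4 -1.6 54 1" --pt "-3.7 -4.5 -1.7 61 1" --pt "-3.7 -5 -1.8 67 1"

```text
t: 14.1
eef_pos: [0.413, -0.0565, 0.1602]
ee_rot: [-1.554, 1.57, -2.87]
force: [0.2, -0.7, -1.0]
width: 0.0257
```

```bash
cat >> h.py <<'E'
def go(x,y,z,F):
    s,R,p=tool(); d=R.T@(np.array([x,y,z])-p)*100
    a=np.degrees(np.arctan2(R[1,1],R[0,1])); r=-((F-a+180)%360-180)
    print('deltas cm',d.round(2),'roll',round(r,1),'| now',p.round(4),'F',round(float(a),1),'q',np.round(s['q'],2),'w',round(float(s['width']),4),'Fo',np.round(s['force'],1),'t',round(s['t'],2))
E
python3 -c "
from w import *
go(.4065,-.0685,.16,-11.5)"
```

```text
deltas cm [ 0.02 -0.93  0.99] roll 26.1 | now [ 0.413  -0.0565  0.1602] F 14.6 q [ 0.34  0.   -0.65 -0.   -0.93  1.48] w 0.0257 Fo [ 0.2 -0.7 -1. ] t 14.1
```

Emit:
step_arm --pt "0 -0.2 0.3 7 1" --pt "0 -0.5 0.6 14 1" --pt "0 -0.9 1 21 1" --pt "0 -0.9 1 26.1 1" --pt "0 -0.9 1 26.1 1" --pt "0 -0.9 1 26.1 1" --pt "0 -0.9 1 26.1 1" --pt "0 -0.9 1 26.1 1" --pt "0 -0.9 1 26.1 1" --pt "0 -0.9 1 26.1 1"

```text
t: 14.93
eef_pos: [0.4073, -0.0682, 0.1605]
ee_rot: [-0.974, 1.571, -2.738]
force: [-1.2, -0.6, -1.1]
width: 0.0257
```

```bash
cat >> w.py <<'E'
def boards(cams=("top","scene"),pic=None):
    for cam in cams:
        f=grab_frame(cam); W=cloud(f) if cam!='wrist' else cloud(f,wristT(f))
        if pic: cv2.imwrite(f"pics/{pic}_{cam}.png",f['pixels'][:,:,::-1])
        for m in boxes_of('board1',cam)[:0] or masks_of('board1',cam):
            X=W[m['mask']];X=X[~np.isnan(X[:,0])]
            if len(X)<50 or m['conf']<.3: continue
            hi=np.percentile(X[:,2],90);Y=X[X[:,2]>hi-.006];c,wh,a=rect(Y[:,:2])
            print(cam,round(m['conf'],2),np.round(m['extent']),c.round(4),wh.round(4),round(a,1),'z',hi.round(4),len(Y))
E
python3 -c "
from w import *
boards(('top','scene','wrist'),'e1')
go(.4065,-.0685,.16,-11.5)"
```

```text
top 0.93 [328. 174. 381. 226.] [ 0.5514 -0.265 ] [0.1    0.1002] 65.1 z 0.0232 1537
top 0.7 [390. 210. 432. 256.] [ 0.4704 -0.4076] [0.099  0.1012] 1.1 z 0.023 1583
top 0.57 [272. 147. 315. 195.] [ 0.621  -0.1101] [0.1001 0.1005] 78.3 z 0.0235 1507
top 0.31 [345.  82. 420. 163.] [ 0.7771 -0.3658] [0.1795 0.1574] 67.4 z 0.0227 1319
scene 0.8 [273. 226. 334. 275.] [ 0.624 -0.114] [0.1029 0.103 ] 78.7 z 0.0229 1481
scene 0.74 [117. 249. 181. 303.] [ 0.4734 -0.4106] [0.1034 0.1006] 1.2 z 0.0226 1729
scene 0.59 [202. 241. 257. 288.] [ 0.5538 -0.2684] [0.0999 0.1037] 65.1 z 0.0227 1626
wrist 0.57 [411.   0. 560.  54.] [ 0.5182 -0.2527] [0.1016 0.0311] 65.8 z 0.0222 4445
deltas cm [ 0.06 -0.07  0.04] roll 0.4 | now [ 0.4073 -0.0682  0.1606] F -11.1 q [ 0.32 -0.01 -0.65  0.   -0.93  1.06] w 0.0258 Fo [-0.1  0.4 -0.3] t 15.38
```

View pics/e1_wrist.png

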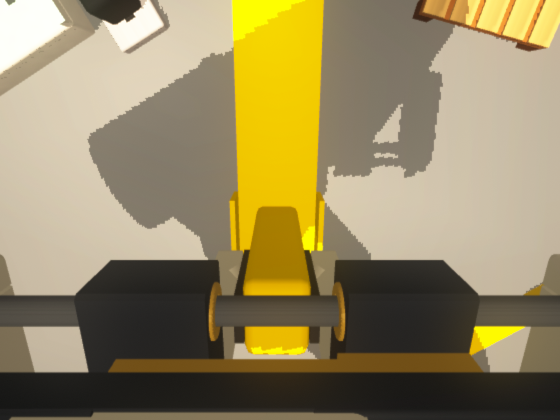

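View pics/e1_scene.png

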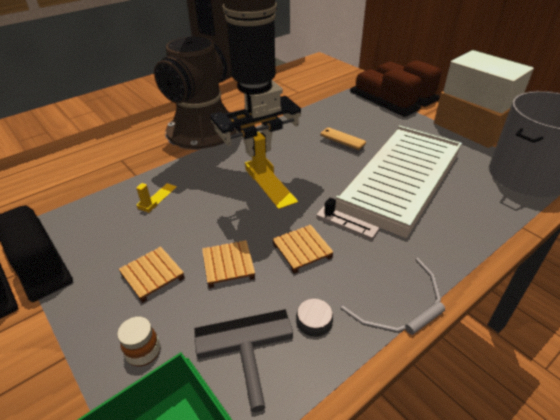

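The scoop points at board3, which shows in the scene view at (303,248). Its position comes out at (0.622,-0.112). Going down to 3 mm over the mat.

Emit:
step_arm --pt "1 0 0 0.4 1" --pt "2.5 0 0 0.4 1" --pt "4 0 0 0.4 1" --pt "5.5 0 0 0.4 1" --pt "6.8 0 0 0.4 1" --pt "7.8 0 0 0.4 1" --pt "8.3 0 0 0.4 1" --pt "8.4 0 0 0.4 1" --pt "8.4 0 0 0.4 1" --pt "8.4 0 0 0.4 1"

```text
t: 16.22
eef_pos: [0.4077, -0.0681, 0.0771]
ee_rot: [1.917, 1.57, 0.145]
force: [0.3, -1.2, -2.0]
width: 0.0261
```

```bash
python3 -c "
from w import *
go(.4065,-.0685,.0765,-11.5)
c=np.array([.622,-.112]);u=np.array([.98,-.199]);go(*(c-.082*u),.0765,-11.5)
f=grab_frame('scene');cv2.imwrite('pics/e2.png',f['pixels'][100:310,150:430,::-1].repeat(2,0).repeat(2,1))"
```

```text
deltas cm [ 0.06 -0.11  0.06] roll -0.0 | now [ 0.4077 -0.0681  0.0771] F -11.5 q [ 0.32  0.12 -0.76  0.   -0.69  1.05] w 0.0261 Fo [ 0.3 -1.2 -2. ] t 16.22
deltas cm [ 0.07 13.67  0.03] roll -0.0 | now [ 0.4077 -0.0681  0.0771] F -11.5 q [ 0.32  0.12 -0.76  0.   -0.69  1.05] w 0.0261 Fo [ 0.3 -1.2 -2. ] t 16.22
```

View pics/e2.png

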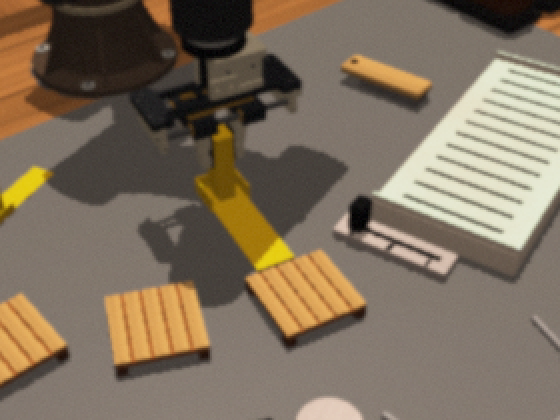

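The blade lines up centred on board3's near edge at (275,265). Sliding in.

Emit:
step_arm --pt "0 0.5 0 0 1" --pt "0 1.2 0 0 1" --pt "0 2 0 0 1" --pt "0 2.9 0 0 1" --pt "0 3.8 0 0 1" --pt "0 4.7 0 0 1" --pt "0 5.6 0 0 1" --pt "0 6.5 0 0 1" --pt "0 7.3 0 0 1" --pt "0 8 0 0 1"

```text
t: 17.1
eef_pos: [0.4866, -0.0845, 0.0764]
ee_rot: [-0.912, 1.571, -2.684]
force: [-0.7, 0.3, -0.8]
width: 0.0258
```

Emit:
step_arm --pt "0 0.7 0 0 1" --pt "0 1.5 0 0 1" --pt "0 2.3 0 0 1" --pt "0 3.1 0 0 1" --pt "0 3.9 0 0 1" --pt "0 4.6 0 0 1" --pt "0 5.2 0 0 1" --pt "0 5.5 0 0 1" --pt "0 5.5 0 0 1" --pt "0 5.5 0 0 1"

```text
t: 17.93
eef_pos: [0.5393, -0.0952, 0.0764]
ee_rot: [-1.382, 1.57, 3.129]
force: [0.3, -0.4, -0.8]
width: 0.0258
```

```bash
python3 -c "
from w import *
boards(('wrist','scene'),'e3')
go(.4065,-.0685,.0765,-11.5)"
```

```text
wrist 0.82 [434.  51. 560. 250.] [ 0.5565 -0.2546] [0.0738 0.1008] 65.5 z 0.0222 15074
wrist 0.73 [180.   0. 377. 189.] [ 0.6185 -0.1123] [0.1004 0.0971] 78.5 z 0.0222 33924
wrist 0.62 [  0.  19. 148. 267.] [0.5752 0.013 ] [0.0218 0.0803] 11.2 z 0.0496 2384
scene 0.78 [274. 223. 336. 274.] [ 0.6233 -0.1145] [0.1011 0.1039] 77.6 z 0.0229 1485
scene 0.67 [120. 247. 185. 302.] [ 0.4739 -0.4106] [0.1024 0.1006] 1.3 z 0.0227 1698
scene 0.58 [200. 243. 254. 289.] [ 0.5545 -0.2687] [0.1    0.1046] 65.1 z 0.0226 1621
deltas cm [  0.02 -13.55   0.04] roll -0.0 | now [ 0.5394 -0.0951  0.0767] F -11.5 q [ 0.18  0.32 -0.48 -0.   -0.77  1.19] w 0.0258 Fo [ 0.5  0.8 -1.6] t 18.23
```

View pics/e3_wrist.png

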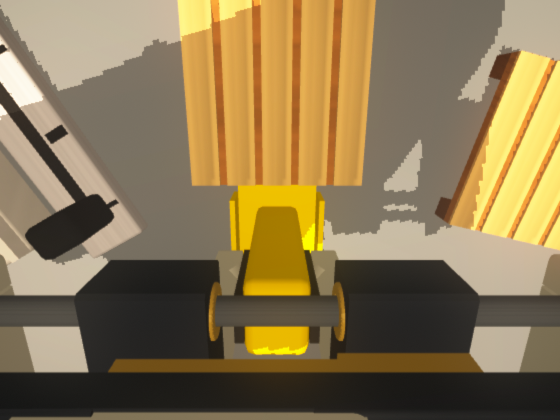

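The blade is centred under board3, whose near edge is at (277,185), and the board has not moved. Lifting.

Emit:
step_arm --pt "-0.3 0 0 0 1" --pt "-0.6 0 0 0 1" --pt "-0.9 0 0 0 1" --pt "-1.3 0 0 0 1" --pt "-1.8 0 0 0 1" --pt "-2.4 0 0 0 1" --pt "-3 0 0 0 1" --pt "-3.6 0 0 0 1" --pt "-4.1 0 0 0 1" --pt "-4.4 0 0 0 1"

```text
t: 19.07
eef_pos: [0.5399, -0.0952, 0.1216]
ee_rot: [1.869, 1.57, 0.097]
force: [-1.1, 0.6, -3.1]
width: 0.0259
```

Emit:
step_arm --pt "-0.3 0 0 0 1" --pt "-0.8 0 0 0 1" --pt "-1.4 0 0 0 1" --pt "-2 0 0 0 1" --pt "-2.6 0 0 0 1" --pt "-3 0 0 0 1" --pt "-3.2 0 0 0 1" --pt "-3.2 0 0 0 1" --pt "-3.2 0 0 0 1" --pt "-3.2 0 0 0 1"

```text
t: 19.9
eef_pos: [0.5393, -0.0952, 0.1523]
ee_rot: [-1.371, 1.57, 3.14]
force: [-0.4, -0.9, -3.6]
width: 0.0259
```

```bash
cat >> h.py <<'E'
C=np.array([.595,.271]); PSI=np.radians(17.5)
EX=np.array([np.cos(PSI),np.sin(PSI)]);EY=np.array([-EX[1],EX[0]])
def slot(y,z,x=-.015,off=.083,F=17.5): # TCP for board centre at stand (x,y)
    go(*(C+x*EX+y*EY-off*EX),z,F)
E
python3 -c "
from w import *
boards(('wrist','scene'),'e4')
slot(-.125,.1485)
slot(-.125,.1485,x=-.1)"
```

```text
wrist 0.72 [182.   2. 374. 186.] [ 0.6194 -0.1126] [0.1004 0.0992] 78.4 z 0.0899 32153
wrist 0.69 [395.  64. 559. 222.] [ 0.5505 -0.2676] [0.1022 0.1004] 65.0 z 0.0222 16237
scene 0.78 [119. 248. 182. 304.] [ 0.474  -0.4113] [0.1033 0.0998] 1.5 z 0.0226 1724
scene 0.75 [202. 240. 256. 289.] [ 0.554  -0.2686] [0.0997 0.1039] 65.0 z 0.0227 1615
deltas cm [  0.39  -4.38 -21.31] roll -29.0 | now [ 0.5395 -0.0952  0.1524] F -11.5 q [ 0.18  0.23 -0.39 -0.   -0.95  1.19] w 0.0256 Fo [ 0.5  0.6 -2.4] t 20.2
deltas cm [  0.39 -11.81 -17.18] roll -29.0 | now [ 0.5395 -0.0952  0.1524] F -11.5 q [ 0.18  0.23 -0.39 -0.   -0.95  1.19] w 0.0256 Fo [ 0.5  0.6 -2.4] t 20.2
```

View pics/e4_wrist.png

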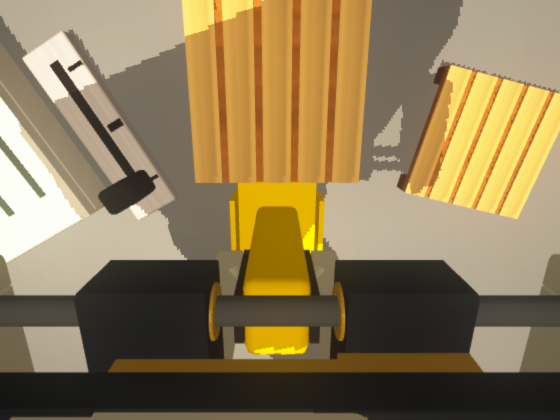

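View pics/e4_scene.png

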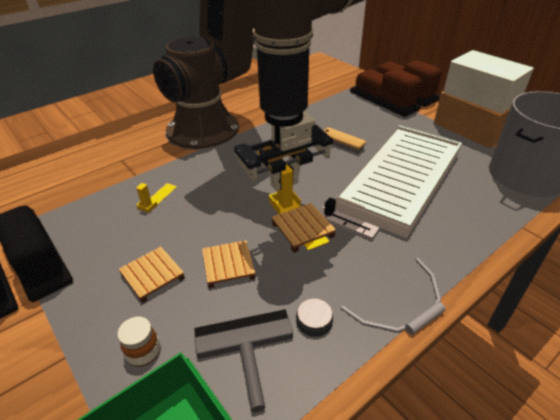

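The wrist and scene views show the board riding level on the blade, with its top at z = 90 mm. I'll carry it to the right slot.

Emit:
step_arm --pt "-0.2 -0.1 -0.4 -0.5 1" --pt "-0.5 -0.2 -1 -1.5 1" --pt "-0.8 -0.4 -1.9 -3 1" --pt "-1 -0.6 -3 -4.5 1" --pt "-1 -0.9 -4.2 -6 1" --pt "-1 -1.1 -5.4 -7.5 1" --pt "-1 -1.4 -6.6 -9 1" --pt "-1 -1.6 -7.8 -10.5 1" --pt "-1 -1.9 -9 -12 1" --pt "-1 -2.1 -10.2 -13.5 1"

```text
t: 21.03
eef_pos: [0.5391, 0.0104, 0.1625]
ee_rot: [-1.417, 1.571, -2.95]
force: [-0.3, -0.3, -2.2]
width: 0.0255
```

Emit:
step_arm --pt "0 -0.5 -1.2 -1.5 1" --pt "0 -1 -2.4 -3 1" --pt "0 -1.5 -3.6 -4.5 1" --pt "0 -2 -4.8 -6 1" --pt "0 -2.5 -6 -7.5 1" --pt "0 -3 -7.2 -9 1" --pt "0 -3.5 -8.3 -10.5 1" --pt "0 -4 -9.2 -12 1" --pt "0 -4.3 -9.8 -13 1" --pt "0 -4.5 -10.1 -14 1"

```text
t: 21.87
eef_pos: [0.4905, 0.1093, 0.1626]
ee_rot: [2.289, 1.571, 0.999]
force: [0.1, -0.4, -2.4]
width: 0.0256
```

```bash
python3 -c "
from w import *
slot(-.125,.1625,off=.0815)
"
```

```text
deltas cm [0.01 5.18 0.1 ] roll -1.4 | now [0.4905 0.1093 0.1626] F 16.1 q [ 0.61  0.15 -0.48 -0.   -0.95  1.24] w 0.0256 Fo [ 0.1 -0.4 -2.4] t 21.87
```

Emit:
step_arm --pt "0 0.4 0 -0.3 1" --pt "0 1 0 -0.7 1" --pt "0 1.7 0 -1 1" --pt "0 2.5 0 -1.4 1" --pt "0 3.3 0 -1.4 1" --pt "0 4.1 0 -1.4 1" --pt "0 4.8 0.1 -1.4 1" --pt "0 5.2 0.1 -1.4 1" --pt "0 5.2 0.1 -1.4 1" --pt "0 5.2 0.1 -1.4 1"

```text
t: 22.7
eef_pos: [0.5411, 0.1215, 0.1622]
ee_rot: [-1.507, 1.57, -2.775]
force: [-0.1, 0.1, -1.8]
width: 0.0257
```

```bash
python3 -c "
from w import *
boards(('wrist','scene','top'),'e5')
slot(-.125,.1195,off=.0815)
"
```

```text
wrist 0.93 [184.   0. 374. 186.] [0.619  0.1455] [0.0991 0.1005] 17.3 z 0.1 32182
scene 0.77 [357. 155. 411. 198.] [0.623  0.1438] [0.1015 0.1048] 17.9 z 0.1009 1095
scene 0.71 [120. 251. 182. 304.] [ 0.4728 -0.4108] [0.1051 0.1006] 1.6 z 0.0226 1751
scene 0.6 [200. 240. 254. 287.] [ 0.554  -0.2685] [0.0999 0.1041] 65.4 z 0.0227 1616
top 0.93 [326. 174. 381. 224.] [ 0.5513 -0.265 ] [0.1001 0.1001] 65.2 z 0.0234 1495
top 0.61 [386. 210. 429. 253.] [ 0.4704 -0.4076] [0.0989 0.1009] 1.1 z 0.0231 1591
top 0.6 [162. 139. 205. 176.] [0.6226 0.1398] [0.0992 0.0835] 17.7 z 0.1022 740
deltas cm [ 4.32 -0.02 -0.12] roll -0.1 | now [0.5411 0.1217 0.1627] F 17.4 q [ 0.57  0.23 -0.37 -0.   -0.97  1.3 ] w 0.0257 Fo [ 0.2 -0.4 -2.1] t 23.15
```

View pics/e5_wrist.png

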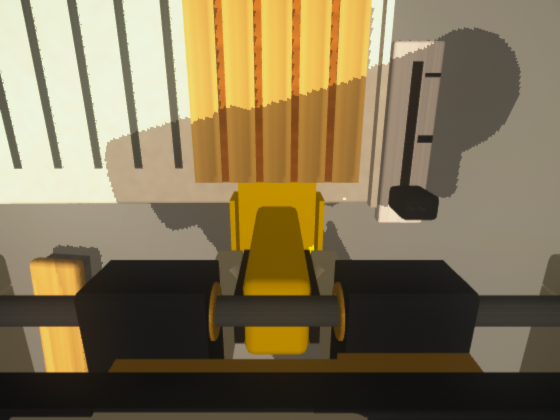

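View pics/e5_scene.png

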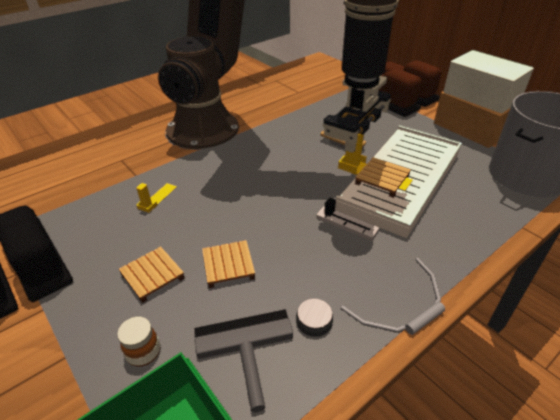

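The board hangs level over the right slot, at stand coordinates (-0.015,-0.127). Lowering onto the deck.

Emit:
step_arm --pt "0.5 0 -0.1 0 1" --pt "1.2 0 -0.1 0 1" --pt "2 0 -0.1 0 1" --pt "2.8 0 -0.1 0 1" --pt "3.4 0 -0.1 0 1" --pt "3.8 0 -0.1 0 1" --pt "4.1 0 -0.1 0 1" --pt "4.4 0 -0.1 0 1" --pt "4.6 0 -0.1 0 1" --pt "4.8 0 -0.1 0 1"

```text
t: 23.98
eef_pos: [0.5412, 0.1228, 0.1147]
ee_rot: [1.652, 1.57, 0.384]
force: [0.2, 0.5, -1.7]
width: 0.0261
```

```bash
python3 -c "
from w import *
boards(('wrist','scene'),'e6')
slot(-.125,.1145,off=.0815)
"
```

```text
wrist 0.74 [181.   2. 376. 188.] [0.6184 0.1463] [0.0987 0.1004] 17.4 z 0.0567 33375
scene 0.93 [203. 240. 255. 289.] [ 0.5544 -0.2688] [0.0997 0.1024] 65.3 z 0.0227 1625
scene 0.75 [122. 250. 184. 304.] [ 0.4743 -0.4113] [0.1033 0.1005] 1.9 z 0.0226 1721
scene 0.73 [354. 172. 408. 213.] [0.6233 0.1446] [0.1027 0.105 ] 16.0 z 0.058 1068
scene 0.3 [339. 259. 444. 335.] [ 0.9148 -0.0552] [0.089  0.0212] 85.2 z 0.0216 413
deltas cm [ 0.04 -0.05 -0.02] roll -0.1 | now [0.5411 0.1227 0.1149] F 17.4 q [ 0.58  0.28 -0.42  0.   -0.86  1.3 ] w 0.0258 Fo [-0.8 -0.7 -1.1] t 24.28
```

View pics/e6_wrist.png

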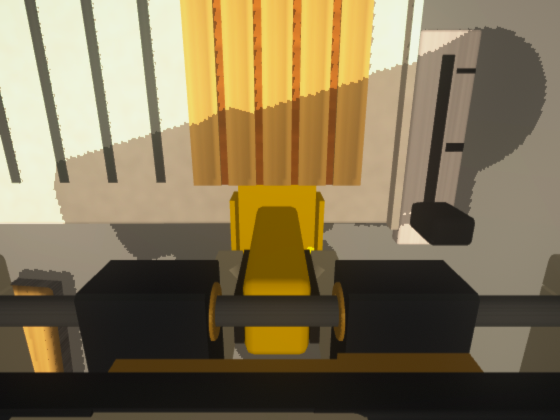

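The board's top is at 56.7 mm, so it stands on the deck. Withdrawing straight back.

Emit:
step_arm --pt "0 -0.5 0 0 1" --pt "0 -1.2 0 0 1" --pt "0 -2.1 0 0 1" --pt "0 -3 0 0 1" --pt "0 -4 0 0 1" --pt "0 -5 0 0 1" --pt "0 -6 0 0 1" --pt "0 -7 0 0 1" --pt "0 -8 0 0 1" --pt "0 -9 0 0 1"

```text
t: 25.12
eef_pos: [0.454, 0.0954, 0.1146]
ee_rot: [1.981, 1.571, 0.713]
force: [0.5, -0.6, -1.1]
width: 0.0254
```

Emit:
step_arm --pt "0 -0.8 0 0 1" --pt "0 -1.6 0 0 1" --pt "0 -2.5 0 0 1" --pt "0 -3.2 0 0 1" --pt "0 -3.7 0 0 1" --pt "-0.5 -3.9 0 0 1" --pt "-1.5 -3.9 0 0 1" --pt "-3 -3.9 0 0 1" --pt "-4.5 -3.9 0 0 1" --pt "-5 -3.9 0 0 1"

```text
t: 25.95
eef_pos: [0.4189, 0.0847, 0.1668]
ee_rot: [1.707, 1.568, 0.44]
force: [0.8, 0.3, -1.7]
width: 0.0258
```

```bash
python3 -c "
from w import *
boards(('scene','top'),'e7')
c=np.array([.5527,-.2668]);F=-114.9;u=np.array([np.cos(np.radians(F)),np.sin(np.radians(F))])
go(*(c-.22*u),.165,F)
"
```

```text
scene 0.82 [201. 243. 254. 286.] [ 0.554  -0.2689] [0.1004 0.1042] 65.7 z 0.0227 1611
scene 0.73 [354. 173. 406. 209.] [0.6231 0.1448] [0.1013 0.1045] 17.4 z 0.0579 1060
scene 0.69 [119. 249. 182. 301.] [ 0.4742 -0.4109] [0.1034 0.1006] 1.8 z 0.0226 1731
top 0.84 [160. 142. 210. 188.] [0.6201 0.1491] [0.101  0.1007] 17.5 z 0.0588 1633
top 0.83 [324. 174. 381. 226.] [ 0.5513 -0.2651] [0.1001 0.1004] 65.0 z 0.0231 1556
top 0.72 [389. 210. 434. 252.] [ 0.4704 -0.4072] [0.099  0.1008] 1.0 z 0.0229 1576
deltas cm [-0.15 17.26 21.22] roll 132.3 | now [0.4172 0.0838 0.1637] F 17.4 q [ 0.67  0.01 -0.62 -0.   -0.94  1.21] w 0.0257 Fo [-0.7 -1.  -0.7] t 26.25
```

View pics/e7_scene.png

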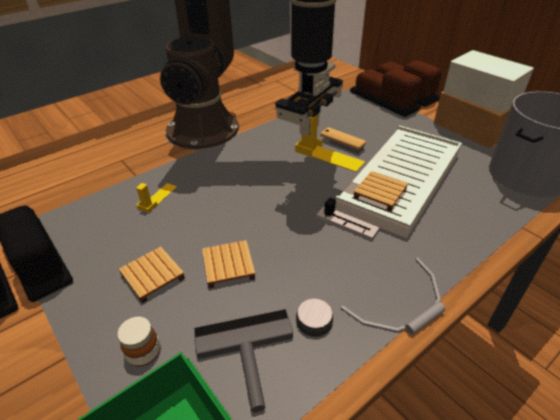

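Board3 stands on the deck at (380,188) in the scene view, and the scoop is clear. Board2 is next, at (0.5527,-0.2668). I'll approach along -115° from the now free side.

Emit:
step_arm --pt "0 0.5 0.7 6 1" --pt "0 1.3 1.7 13 1" --pt "0 2.1 2.8 20 1" --pt "0 3 3.8 27 1" --pt "0 4 5 34 1" --pt "0 5 6.2 41 1" --pt "0 6 7.4 48 1" --pt "0 7 8.6 55 1" --pt "0 8 9.8 62 1" --pt "0 9 11 69 1"

```text
t: 27.08
eef_pos: [0.5367, 0.0054, 0.1634]
ee_rot: [-0.362, 1.569, -2.84]
force: [0.7, -0.6, -0.7]
width: 0.0259
```

```bash
python3 -c "
from w import *
c=np.array([.5527,-.2668]);F=-114.9;u=np.array([np.cos(np.radians(F)),np.sin(np.radians(F))])
go(*(c-.22*u),.165,F)
"
```

```text
deltas cm [-0.17 12.41 -4.08] roll 62.9 | now [0.5367 0.0054 0.1634] F -52.0 q [ 0.38  0.2  -0.4  -0.   -0.97  0.29] w 0.0259 Fo [ 0.7 -0.6 -0.7] t 27.08
```

Emit:
step_arm --pt "0 1 -0.4 7 1" --pt "0 2.3 -0.8 14 1" --pt "0 3.8 -1.3 21 1" --pt "0 5.3 -1.8 28 1" --pt "0 6.8 -2.3 35 1" --pt "0 8.3 -2.8 42 1" --pt "0 9.8 -3.3 49 1" --pt "0 11.1 -3.8 56 1" --pt "0 12 -4 62.9 1" --pt "0 12.4 -4.1 62.9 1"

```text
t: 27.92
eef_pos: [0.646, -0.0666, 0.1628]
ee_rot: [0.634, 1.568, -2.942]
force: [-0.7, 0.4, -1.7]
width: 0.0258
```

Emit:
step_arm --pt "0 0 0 0 1" --pt "0.5 0 0 0 1" --pt "2 0 0 0 1" --pt "3.5 0 0 0 1" --pt "4 0 0 0 1" --pt "4 0 0 0 1" --pt "4 0 0 0 1" --pt "4 0 0 0 1" --pt "4 0 0 0 1" --pt "4 0 0 0 1"

```text
t: 28.75
eef_pos: [0.646, -0.0657, 0.1254]
ee_rot: [-2.582, 1.569, 0.132]
force: [-0.7, -0.0, -1.9]
width: 0.0256
```

```bash
python3 -c "
from w import *
boards(('scene','top','wrist'),'g1')
c=np.array([.5527,-.2668]);F=-114.9;u=np.array([np.cos(np.radians(F)),np.sin(np.radians(F))])
go(*(c-.22*u),.0765,F)
"
```

```text
scene 0.94 [356. 171. 409. 210.] [0.6237 0.1444] [0.1008 0.1029] 17.2 z 0.0581 1013
scene 0.83 [117. 250. 182. 302.] [ 0.4727 -0.4108] [0.1045 0.1012] 1.9 z 0.0226 1746
scene 0.74 [203. 241. 254. 286.] [ 0.5545 -0.2687] [0.0995 0.1036] 65.3 z 0.0229 1596
top 0.79 [388. 208. 430. 254.] [ 0.4705 -0.4076] [0.0991 0.1009] 1.0 z 0.0229 1598
top 0.69 [328. 174. 380. 224.] [ 0.5514 -0.2651] [0.1    0.1003] 65.4 z 0.0232 1533
deltas cm [ 4.81  0.14 -0.04] roll 0.4 | now [ 0.6456 -0.0658  0.1246] F -114.5 q [ 0.2   0.41 -0.2  -0.   -0.96 -0.63] w 0.0256 Fo [ 0.5 -1.2 -1.7] t 29.2
```

View pics/g1_wrist.png

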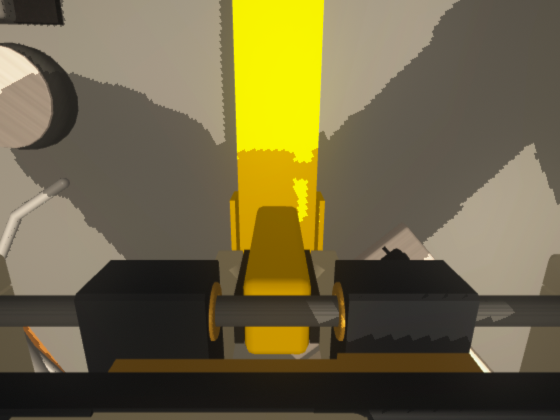

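View pics/g1_scene.png

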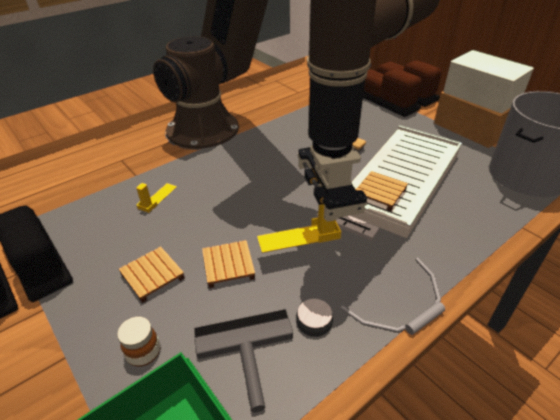

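The scoop lines up with board2, which is at (228,262) in the scene view. Going down and in.

Emit:
step_arm --pt "0.5 0 0 0.4 1" --pt "1.3 0 0 0.4 1" --pt "2.2 0 0 0.4 1" --pt "3.2 0 0 0.4 1" --pt "4 0 0 0.4 1" --pt "4.6 0 0 0.4 1" --pt "4.8 0 0 0.4 1" --pt "4.8 0 0 0.4 1" --pt "4.8 0 0 0.4 1" --pt "4.8 0 0 0.4 1"

```text
t: 30.03
eef_pos: [0.646, -0.0657, 0.077]
ee_rot: [-2.675, 1.57, 0.031]
force: [0.3, 0.6, -2.1]
width: 0.0258
```

Emit:
step_arm --pt "0 0.5 0 0 1" --pt "0 1.2 0 0 1" --pt "0 2 0 0 1" --pt "0 2.9 0 0 1" --pt "0 3.8 0 0 1" --pt "0 4.5 0 0 1" --pt "0 5 0 0 1" --pt "0 5 0 0 1" --pt "0 5 0 0 1" --pt "0 5 0 0 1"

```text
t: 30.87
eef_pos: [0.6247, -0.111, 0.0766]
ee_rot: [-2.555, 1.571, 0.152]
force: [0.1, -0.1, -0.7]
width: 0.0257
```

```bash
python3 -c "
from w import *
boards(('scene','wrist'),'g2')
c=np.array([.5527,-.2668]);F=-114.9;u=np.array([np.cos(np.radians(F)),np.sin(np.radians(F))])
go(*(c-.081*u),.0765,F)
f=cv2.imread('pics/g2_scene.png');cv2.imwrite('pics/g2c.png',cv2.resize(f[170:320,160:400],None,fx=3,fy=3))
"
```

```text
scene 0.87 [352. 172. 408. 211.] [0.623  0.1446] [0.1013 0.1038] 17.5 z 0.058 1070
scene 0.85 [118. 248. 184. 304.] [ 0.4727 -0.411 ] [0.1046 0.1006] 1.7 z 0.0226 1743
scene 0.6 [202. 243. 256. 289.] [ 0.5546 -0.2687] [0.0997 0.1027] 65.3 z 0.0227 1610
wrist 0.81 [177.   0. 378.  28.] [ 0.5701 -0.2256] [0.0085 0.1005] 65.1 z 0.0222 3866
deltas cm [-0.    9.08 -0.04] roll 0.0 | now [ 0.6246 -0.1108  0.0765] F -114.9 q [ 0.13  0.44 -0.28 -0.   -0.85 -0.57] w 0.0257 Fo [-0.4 -0.1 -1.3] t 31.17
```

View pics/g2_wrist.png

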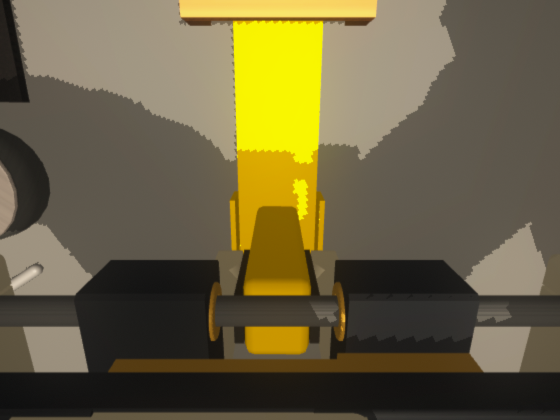

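View pics/g2c.png

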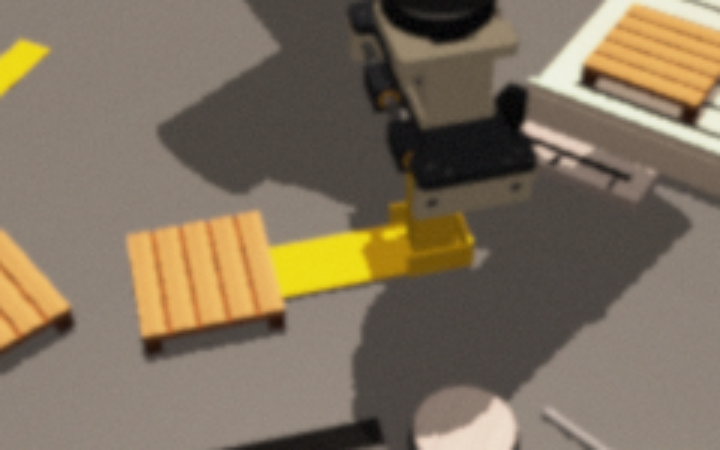

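The blade tip has entered centred between board2's feet, which show at (190,20) and (368,20). Going on by 9 cm.

Emit:
step_arm --pt "0 0.5 0 0 1" --pt "0 1.4 0 0 1" --pt "0 2.5 0 0 1" --pt "0 3.7 0 0 1" --pt "0 4.9 0 0 1" --pt "0 6.1 0 0 1" --pt "0 7.3 0 0 1" --pt "0 8.4 0 0 1" --pt "0 9 0 0 1" --pt "0 9 0 0 1"

```text
t: 32.0
eef_pos: [0.5858, -0.1941, 0.0766]
ee_rot: [0.351, 1.571, 3.056]
force: [0.1, 0.2, -1.4]
width: 0.0258
```

Emit:
step_arm --pt "-0.2 0 0 0 1" --pt "-0.5 0 0 0 1" --pt "-0.9 0 0 0 1" --pt "-1.3 0 0 0 1" --pt "-1.9 0 0 0 1" --pt "-2.6 0 0 0 1" --pt "-3.4 0 0 0 1" --pt "-4.2 0 0 0 1" --pt "-4.8 0 0 0 1" --pt "-5 0 0 0 1"

```text
t: 32.83
eef_pos: [0.5874, -0.1928, 0.1283]
ee_rot: [-2.822, 1.569, -0.116]
force: [0.9, 0.2, -2.3]
width: 0.0257
```

Emit:
step_arm --pt "-0.3 0 0 0 1" --pt "-0.9 0 0 0 1" --pt "-1.6 0 0 0 1" --pt "-2.3 0 0 0 1" --pt "-3 0 0 0 1" --pt "-3.4 0 0 0 1" --pt "-3.6 0 0 0 1" --pt "-3.6 0 0 0 1" --pt "-3.6 0 0 0 1" --pt "-3.6 0 0 0 1"

```text
t: 33.67
eef_pos: [0.5864, -0.1927, 0.1622]
ee_rot: [0.215, 1.57, 2.921]
force: [0.0, -0.5, -3.1]
width: 0.0259
```

```bash
python3 -c "
from w import *
boards(('wrist','scene'),'g3')
slot(.002,.1625,off=.0815)
slot(.002,.1625,off=.0815,x=-.09)
"
```

```text
wrist 0.7 [181.   0. 374. 186.] [ 0.5502 -0.2677] [0.1002 0.1004] 65.0 z 0.0998 32371
scene 0.77 [119. 247. 182. 302.] [ 0.4741 -0.4107] [0.1037 0.1004] 1.3 z 0.0226 1736
scene 0.72 [354. 172. 408. 212.] [0.6238 0.1446] [0.0999 0.1055] 17.2 z 0.0579 1039
scene 0.63 [198. 215. 252. 265.] [ 0.5537 -0.2688] [0.0996 0.1029] 65.0 z 0.1003 1719
deltas cm [-1.000e-02 -3.605e+01  2.603e+01] roll -132.4 | now [ 0.5865 -0.1927  0.1623] F -114.9 q [-0.    0.33 -0.23 -0.   -1.01 -0.43] w 0.0256 Fo [ 0.2  0.  -1.3] t 33.97
deltas cm [-1.000e-02 -3.099e+01  3.157e+01] roll -132.4 | now [ 0.5865 -0.1927  0.1623] F -114.9 q [-0.    0.33 -0.23 -0.   -1.01 -0.43] w 0.0256 Fo [ 0.2  0.  -1.3] t 33.97
```

View pics/g3_wrist.png

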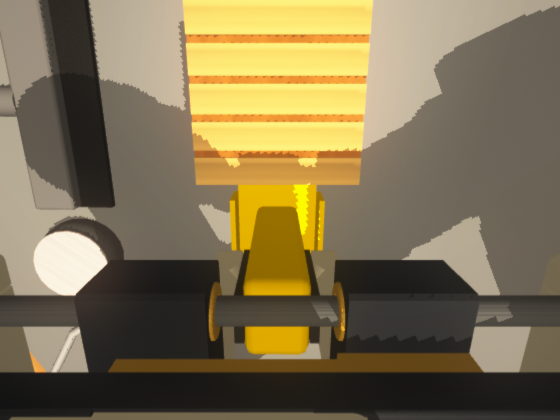

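Board2 rides level on the blade, with its top at 99.8 mm. Carrying it to the middle slot.

Emit:
step_arm --pt "0 -0.2 0.2 -1 1" --pt "0 -0.6 0.6 -3 1" --pt "0 -1.3 1.3 -6 1" --pt "0 -2.2 2.2 -10 1" --pt "0 -3.3 3.3 -15 1" --pt "0 -4.5 4.5 -20 1" --pt "0 -5.7 5.8 -25 1" --pt "0 -6.9 7 -30 1" --pt "0 -8.1 8.2 -35 1" --pt "0 -9.3 9.4 -40 1"

```text
t: 34.8
eef_pos: [0.5401, -0.0679, 0.1627]
ee_rot: [-3.058, 1.571, 0.352]
force: [0.5, 0.4, -3.4]
width: 0.0262
```

```bash
python3 -c "
from w import *
slot(.002,.1625,off=.0815,x=-.09)
"
```

```text
deltas cm [ 2.000e-02 -3.079e+01  2.870e+00] roll -92.1 | now [ 0.5401 -0.0679  0.1627] F -74.6 q [ 0.23  0.21 -0.39 -0.   -0.97  0.03] w 0.0262 Fo [ 0.5  0.4 -3.4] t 34.8
```

Emit:
step_arm --pt "0 -1.5 0.2 -5 1" --pt "0 -3 0.3 -10 1" --pt "0 -4.6 0.5 -15 1" --pt "0 -6.2 0.6 -20 1" --pt "0 -7.8 0.8 -25 1" --pt "0 -9.4 0.9 -30 1" --pt "0 -11 1.1 -35 1" --pt "0 -12.6 1.2 -40 1" --pt "0 -14.2 1.4 -45 1" --pt "0 -15.8 1.5 -50 1"

```text
t: 35.63
eef_pos: [0.4844, 0.0806, 0.1627]
ee_rot: [3.094, 1.571, 1.094]
force: [-0.2, 0.5, -2.6]
width: 0.0255
```

```bash
python3 -c "
from w import *
slot(.002,.1625,off=.0815,x=-.09)
"
```

```text
deltas cm [  0.02 -10.73 -10.56] roll -42.1 | now [0.4844 0.0806 0.1627] F -24.6 q [ 0.57  0.13 -0.5  -0.   -0.94  0.57] w 0.0255 Fo [-0.2  0.5 -2.6] t 35.63
```

Emit:
step_arm --pt "0 -1.4 -1.3 -5 1" --pt "0 -2.8 -2.7 -10 1" --pt "0 -4.2 -4.1 -15 1" --pt "0 -5.6 -5.5 -20 1" --pt "0 -6.9 -6.8 -25 1" --pt "0 -8.1 -7.9 -30 1" --pt "0 -9.2 -9 -35 1" --pt "0 -10 -9.9 -39 1" --pt "0 -10.5 -10.3 -41.5 1" --pt "0 -10.7 -10.5 -42.1 1"

```text
t: 36.47
eef_pos: [0.4317, 0.2211, 0.1627]
ee_rot: [2.31, 1.571, 1.044]
force: [-0.5, 0.0, -2.3]
width: 0.0256
```

```bash
python3 -c "
from w import *
boards(('wrist',),'g4')
slot(.002,.1625,off=.0815)
"
```

```text
wrist 0.86 [179.   0. 372. 186.] [0.5094 0.2444] [0.1002 0.1005] 17.4 z 0.1004 32366
wrist 0.59 [384.   1. 554.  62.] [0.5881 0.1366] [0.0358 0.101 ] 16.9 z 0.0571 9279
wrist 0.5 [554. 108. 557. 119.] [0.5648 0.0264] [0.0075 0.0027] 29.7 z 0.0217 47
deltas cm [ 0.    7.42 -0.2 ] roll -0.4 | now [0.432  0.2201 0.1626] F 17.1 q [ 0.88  0.12 -0.51  0.   -0.94  0.99] w 0.0261 Fo [-0.9 -0.5 -3.2] t 36.62
```

View pics/g4_wrist.png

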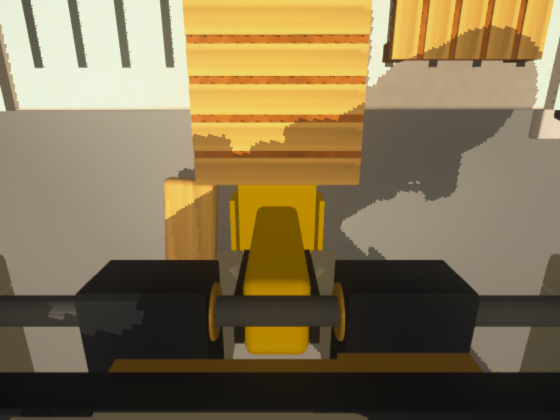

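Board2 is in front of the middle slot, with board3's near edge at (460,60). Moving forward, then lowering.

Emit:
step_arm --pt "0 0.4 0 -0.2 1" --pt "0 1.1 -0.1 -0.4 1" --pt "0 2 -0.2 -0.4 1" --pt "0 3.1 -0.2 -0.4 1" --pt "0 4.3 -0.2 -0.4 1" --pt "0 5.5 -0.2 -0.4 1" --pt "0 6.6 -0.2 -0.4 1" --pt "0 7.3 -0.2 -0.4 1" --pt "0 7.4 -0.2 -0.4 1" --pt "0 7.4 -0.2 -0.4 1"

```text
t: 37.45
eef_pos: [0.5026, 0.2439, 0.1621]
ee_rot: [-1.23, 1.57, -2.495]
force: [0.2, 0.2, -2.4]
width: 0.026
```

Emit:
step_arm --pt "0.5 0 0 0 1" --pt "1.2 0 0 0 1" --pt "2 0 0 0 1" --pt "2.8 0 0 0 1" --pt "3.4 0 0 0 1" --pt "3.8 0 0 0 1" --pt "4.1 0 0 0 1" --pt "4.4 0 0 0 1" --pt "4.6 0 0 0 1" --pt "4.8 0 0 0 1"

```text
t: 38.28
eef_pos: [0.5027, 0.2443, 0.1148]
ee_rot: [1.847, 1.57, 0.583]
force: [-1.2, 0.2, -0.5]
width: 0.0257
```

```bash
python3 -c "
from w import *
boards(('wrist','scene'),'g5')
slot(.002,.1145,off=.0815)
"
```

```text
wrist 0.71 [377.  42. 560. 222.] [0.5955 0.1508] [0.1005 0.1011] 17.5 z 0.0567 29435
wrist 0.7 [179.   1. 375. 190.] [0.579  0.2674] [0.0996 0.1004] 17.5 z 0.0567 33589
scene 0.87 [350. 168. 405. 205.] [0.6011 0.1488] [0.0989 0.1024] 17.5 z 0.0579 990
scene 0.81 [118. 251. 180. 302.] [ 0.4734 -0.4109] [0.1044 0.1001] 1.0 z 0.0226 1745
scene 0.62 [376. 149. 423. 185.] [0.5848 0.2647] [0.0997 0.1049] 17.3 z 0.0579 829
deltas cm [ 0.04 -0.02  0.02] roll 0.1 | now [0.5025 0.2441 0.1149] F 17.6 q [ 0.8   0.29 -0.42  0.   -0.87  1.07] w 0.0258 Fo [-0.3 -0.5 -1.6] t 38.58
```

View pics/g5_wrist.png

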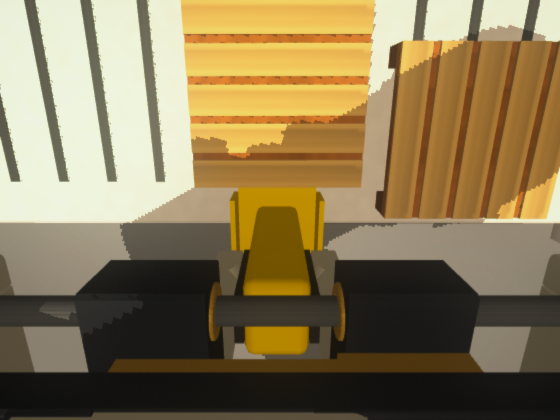

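Board2 stands flat, with its top at 56.7 mm. Board3 at (470,130) has moved about 23 mm toward the front, probably the announced knock. It sits at stand x of about -0.035 and is still within limits. Withdrawing.

Emit:
step_arm --pt "0 -0.5 0 0 1" --pt "0 -1.2 0 0 1" --pt "0 -2.1 0 0 1" --pt "0 -3 0 0 1" --pt "0 -4 0 0 1" --pt "0 -5 0 0 1" --pt "0 -6 0 0 1" --pt "0 -7 0 0 1" --pt "0 -8 0 0 1" --pt "0 -9 0 0 1"

```text
t: 39.42
eef_pos: [0.4155, 0.2165, 0.1147]
ee_rot: [2.223, 1.571, 0.959]
force: [-0.2, -0.4, -1.7]
width: 0.0258
```

Emit:
step_arm --pt "0 -0.8 0 0 1" --pt "0 -1.6 0 0 1" --pt "0 -2.5 0 0 1" --pt "0 -3.2 0 0 1" --pt "0 -3.7 0 0 1" --pt "-0.5 -3.9 0 0 1" --pt "-1.5 -3.9 0 0 1" --pt "-3 -3.9 0 0 1" --pt "-4.5 -3.9 0 0 1" --pt "-5 -3.9 0 0 1"

```text
t: 40.25
eef_pos: [0.3803, 0.206, 0.1668]
ee_rot: [2.002, 1.568, 0.739]
force: [0.2, 0.6, -1.3]
width: 0.0256
```

```bash
python3 -c "
from w import *
boards(('scene','top'),'g6')
c=np.array([.472,-.409]);F=1;u=np.array([np.cos(np.radians(F)),np.sin(np.radians(F))])
go(*(c-.22*u),.165,F)
"
```

```text
scene 0.76 [373. 151. 424. 183.] [0.5847 0.2608] [0.1014 0.1173] 17.9 z 0.0578 863
scene 0.75 [117. 248. 181. 306.] [ 0.4737 -0.4108] [0.1049 0.1003] 1.3 z 0.0226 1750
scene 0.68 [349. 168. 403. 205.] [0.6003 0.1479] [0.1009 0.1023] 17.7 z 0.0579 999
top 0.93 [113. 156. 164. 207.] [0.5803 0.2697] [0.1006 0.1011] 17.6 z 0.059 1639
top 0.68 [390. 209. 433. 253.] [ 0.4704 -0.4075] [0.099 0.101] 0.9 z 0.023 1606
top 0.6 [159. 152. 211. 200.] [0.5963 0.1529] [0.101  0.0999] 17.5 z 0.0588 1648
deltas cm [-5.000e-02 -3.073e+01  5.504e+01] roll 16.6 | now [0.379  0.2046 0.1637] F 17.6 q [ 0.96  0.02 -0.61 -0.   -0.94  0.92] w 0.0256 Fo [-0.8 -0.2 -0.6] t 40.55
```

View pics/g6_scene.png

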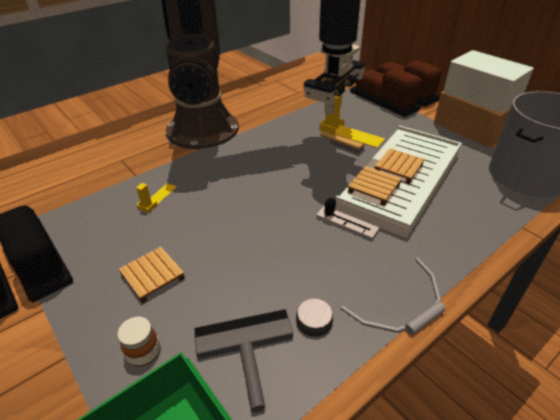

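Both boards stand on the deck. Board1 is last: its edges are at 1°, and I'll approach it along -89° from the free side.

```bash
python3 -c "
from w import *
go(.468,-.189,.165,-89)
go(.435,0,.165,-35)
"
```

```text
deltas cm [-0.1  -3.39 40.21] roll 106.6 | now [0.379  0.2046 0.1637] F 17.6 q [ 0.96  0.02 -0.61 -0.   -0.94  0.92] w 0.0256 Fo [-0.8 -0.2 -0.6] t 40.55
deltas cm [-0.11 -0.83 21.2 ] roll 52.6 | now [0.379  0.2046 0.1637] F 17.6 q [ 0.96  0.02 -0.61 -0.   -0.94  0.92] w 0.0256 Fo [-0.8 -0.2 -0.6] t 40.55
```

Emit:
step_arm --pt "0 0 1 3 1" --pt "0 0 3 8 1" --pt "0 -0.1 5.3 14 1" --pt "0 -0.2 7.8 20 1" --pt "0 -0.3 10.3 26 1" --pt "0 -0.4 12.8 32 1" --pt "0 -0.5 15.3 38 1" --pt "0 -0.6 17.8 44 1" --pt "0 -0.7 20.3 50 1" --pt "0 -0.9 22.8 56 1"

```text
t: 41.38
eef_pos: [0.4395, -0.0164, 0.1638]
ee_rot: [-0.501, 1.57, -2.747]
force: [1.2, 0.2, -0.7]
width: 0.0257
```

```bash
python3 -c "
from w import *
go(.468,-.189,.165,-89)
"
```

```text
deltas cm [-0.11 13.02 11.69] roll 50.3 | now [ 0.4395 -0.0164  0.1638] F -38.7 q [ 0.41  0.04 -0.6  -0.   -0.94  0.48] w 0.0257 Fo [ 1.2  0.2 -0.7] t 41.38
```

Emit:
step_arm --pt "0 1.7 1.5 7 1" --pt "0 3.4 3 14 1" --pt "0 5.1 4.6 21 1" --pt "0 6.8 6.1 28 1" --pt "0 8.5 7.6 35 1" --pt "0 10.2 9.1 42 1" --pt "0 11.6 10.4 48 1" --pt "0 12.6 11.3 50.3 1" --pt "0 13 11.7 50.3 1" --pt "0 13 11.7 50.3 1"

```text
t: 42.22
eef_pos: [0.4683, -0.1884, 0.1635]
ee_rot: [-0.035, 1.569, 3.129]
force: [1.1, 0.1, -1.2]
width: 0.0258
```

Emit:
step_arm --pt "0.5 0 0 0 1" --pt "1.5 0 0 0 1" --pt "2.8 0 0 0 1" --pt "4.2 0 0 0 1" --pt "5.6 0 0 0 1" --pt "7 0 0 0 1" --pt "8.1 0 0 0 1" --pt "8.7 0 0 0 1" --pt "8.7 0 0 0 1" --pt "8.7 0 0 0 1"

```text
t: 43.05
eef_pos: [0.4686, -0.1871, 0.0773]
ee_rot: [0.055, 1.57, -3.063]
force: [-0.3, -0.0, -1.4]
width: 0.0258
```

```bash
python3 -c "
from w import *
boards(('wrist','scene','top'),'k1')
go(.468,-.189,.0765,-89)
"
```

```text
scene 0.9 [371. 148. 422. 185.] [0.5831 0.2667] [0.1006 0.107 ] 17.4 z 0.058 864
scene 0.84 [120. 251. 185. 302.] [ 0.473  -0.4109] [0.1034 0.1003] 1.1 z 0.0226 1734
scene 0.61 [349. 168. 401. 203.] [0.5993 0.15  ] [0.1015 0.1054] 17.4 z 0.058 1017
scene 0.59 [176. 202. 249. 264.] [ 0.4804 -0.1961] [0.0385 0.0197] 54.3 z 0.0436 175
top 0.92 [160. 151. 210. 185.] [0.6006 0.154 ] [0.0945 0.1   ] 17.0 z 0.0589 1267
top 0.68 [387. 212. 431. 256.] [ 0.4704 -0.4072] [0.0991 0.1021] 0.9 z 0.0229 1593
top 0.62 [110. 156. 161. 209.] [0.5802 0.2698] [0.101  0.1008] 17.4 z 0.0591 1639
deltas cm [0.14 0.14 0.09] roll 0.3 | now [ 0.4688 -0.1875  0.0779] F -88.7 q [ 0.01  0.26 -0.57  0.   -0.74  0.01] w 0.026 Fo [ 0.1  0.4 -0.4] t 43.5
```

View pics/k1_scene.png

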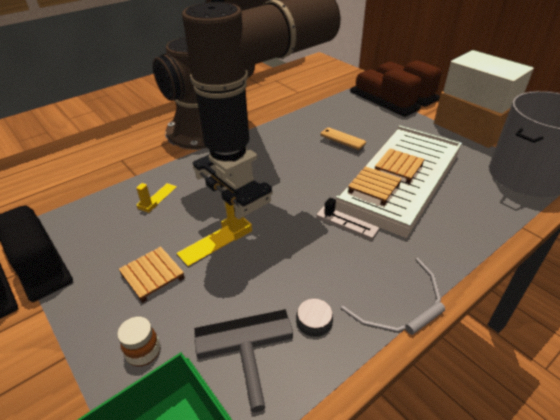

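The blade points at board1, at (152,272). Sliding in: the first 5 cm, a look, then the rest.

Emit:
step_arm --pt "0.1 0.5 0 0.3 1" --pt "0.1 1.2 0 0.3 1" --pt "0.1 2 0.1 0.3 1" --pt "0.1 2.9 0.1 0.3 1" --pt "0.1 3.8 0.1 0.3 1" --pt "0.1 4.5 0.1 0.3 1" --pt "0.1 5 0.1 0.3 1" --pt "0.1 5 0.1 0.3 1" --pt "0.1 5 0.1 0.3 1" --pt "0.1 5 0.1 0.3 1"

```text
t: 44.33
eef_pos: [0.4687, -0.2375, 0.0765]
ee_rot: [-0.535, 1.571, 2.623]
force: [0.3, -0.2, -1.3]
width: 0.0258
```

```bash
python3 -c "
from w import *
boards(('wrist',),'k2')
c=np.array([.472,-.409]);F=-89;u=np.array([np.cos(np.radians(F)),np.sin(np.radians(F))])
go(*(c-.081*u),.0765,F)
"
```

```text
deltas cm [ 0.01  9.08 -0.01] roll -0.0 | now [ 0.4689 -0.2372  0.0766] F -89.0 q [-0.09  0.29 -0.53 -0.   -0.75  0.11] w 0.0258 Fo [ 0.1 -0.2 -2.1] t 44.48
```

View pics/k2_wrist.png

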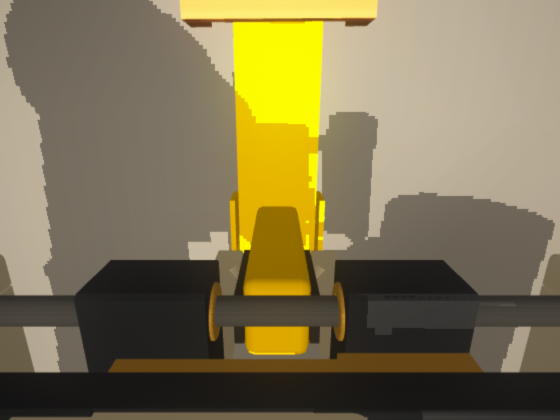

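The blade has entered centred between board1's feet, at (195,20) and (365,20). Continuing in and lifting.

Emit:
step_arm --pt "0 0.5 0 0 1" --pt "0 1.4 0 0 1" --pt "0 2.5 0 0 1" --pt "0 3.7 0 0 1" --pt "0 4.9 0 0 1" --pt "0 6.1 0 0 1" --pt "0 7.3 0 0 1" --pt "0 8.4 0 0 1" --pt "0 9 0 0 1" --pt "0 9 0 0 1"

```text
t: 45.32
eef_pos: [0.4702, -0.329, 0.0764]
ee_rot: [0.597, 1.571, -2.53]
force: [0.1, 0.6, -0.8]
width: 0.0261
```

Emit:
step_arm --pt "-0.2 0 0 0 1" --pt "-0.5 0 0 0 1" --pt "-0.9 0 0 0 1" --pt "-1.3 0 0 0 1" --pt "-1.9 0 0 0 1" --pt "-2.6 0 0 0 1" --pt "-3.4 0 0 0 1" --pt "-4.2 0 0 0 1" --pt "-4.8 0 0 0 1" --pt "-5 0 0 0 1"

```text
t: 46.15
eef_pos: [0.471, -0.3278, 0.1282]
ee_rot: [2.748, 1.569, -0.376]
force: [-0.4, 1.2, -2.7]
width: 0.0259
```

Emit:
step_arm --pt "-0.3 0 0 0 1" --pt "-0.9 0 0 0 1" --pt "-1.6 0 0 0 1" --pt "-2.3 0 0 0 1" --pt "-3 0 0 0 1" --pt "-3.4 0 0 0 1" --pt "-3.6 0 0 0 1" --pt "-3.6 0 0 0 1" --pt "-3.6 0 0 0 1" --pt "-3.6 0 0 0 1"

```text
t: 46.98
eef_pos: [0.4701, -0.3274, 0.1622]
ee_rot: [-0.493, 1.57, 2.666]
force: [-0.4, 0.4, -2.5]
width: 0.0259
```

```bash
python3 -c "
from w import *
boards(('wrist','scene'),'k3')
slot(.124,.1625,off=.0815,x=-.09)
go(.43,-.05,.165,-30)
"
```

```text
wrist 0.94 [183.   2. 373. 186.] [ 0.4699 -0.4105] [0.1007 0.1002] 1.2 z 0.0998 32289
scene 0.86 [110. 225. 176. 278.] [ 0.473  -0.4113] [0.1041 0.1006] 0.9 z 0.1003 1836
scene 0.69 [349. 166. 404. 205.] [0.5997 0.149 ] [0.1016 0.1043] 17.9 z 0.0579 1031
scene 0.62 [375. 147. 423. 182.] [0.5837 0.2666] [0.1007 0.1077] 18.0 z 0.058 865
deltas cm [ -0.   -66.64   6.49] roll -106.5 | now [ 0.4703 -0.3275  0.1624] F -89.0 q [-0.27  0.26 -0.33 -0.   -0.98  0.28] w 0.0255 Fo [-0.9 -0.5 -2.5] t 47.28
deltas cm [ -0.26 -27.82   3.56] roll -59.0 | now [ 0.4703 -0.3275  0.1624] F -89.0 q [-0.27  0.26 -0.33 -0.   -0.98  0.28] w 0.0255 Fo [-0.9 -0.5 -2.5] t 47.28
```

View pics/k3_wrist.png

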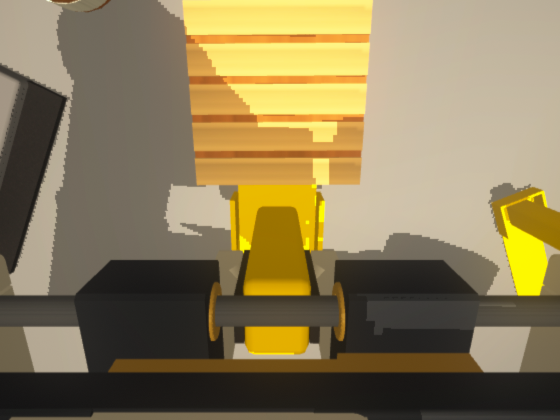

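Board1 rides level on the blade, with its top at 99.8 mm. Carrying it to the left slot.

Emit:
step_arm --pt "0 -0.3 0 0 1" --pt "0 -0.9 0.1 -1 1" --pt "0 -1.8 0.2 -2.5 1" --pt "0 -3 0.3 -4.5 1" --pt "0 -4.5 0.4 -7 1" --pt "0 -6.3 0.6 -10 1" --pt "0 -8.3 0.8 -13 1" --pt "0 -10.3 1 -16 1" --pt "0 -12.3 1.2 -19 1" --pt "0 -14.3 1.4 -22 1"

```text
t: 48.12
eef_pos: [0.4534, -0.183, 0.1627]
ee_rot: [3.101, 1.57, 0.366]
force: [0.4, 0.4, -1.0]
width: 0.0259
```

```bash
python3 -c "
from w import *
slot(.124,.1625,off=.0815,x=-.09)
"
```

```text
deltas cm [ 3.000e-02 -5.017e+01 -1.513e+01] roll -84.2 | now [ 0.4534 -0.183   0.1627] F -66.7 q [ 0.02  0.12 -0.5  -0.   -0.94  0.39] w 0.0259 Fo [ 0.4  0.4 -1. ] t 48.12
```

Emit:
step_arm --pt "0 -2 -0.6 -3.5 1" --pt "0 -4.1 -1.2 -7 1" --pt "0 -6.2 -1.9 -10.5 1" --pt "0 -8.3 -2.5 -14 1" --pt "0 -10.4 -3.1 -17.5 1" --pt "0 -12.5 -3.8 -21 1" --pt "0 -14.6 -4.4 -24.5 1" --pt "0 -16.7 -5 -28 1" --pt "0 -18.8 -5.7 -31.5 1" --pt "0 -20.9 -6.3 -35 1"

```text
t: 48.95
eef_pos: [0.4295, 0.0339, 0.1628]
ee_rot: [2.758, 1.57, 0.634]
force: [1.3, 0.9, -1.4]
width: 0.026
```

```bash
python3 -c "
from w import *
slot(.124,.1625,off=.0815,x=-.09)
"
```

```text
deltas cm [  0.04 -18.97 -23.99] roll -49.2 | now [0.4295 0.0339 0.1628] F -31.7 q [ 0.54  0.02 -0.62 -0.   -0.93  0.48] w 0.026 Fo [ 1.3  0.9 -1.4] t 48.95
```

Emit:
step_arm --pt "0 -1.4 -1.7 -3.5 1" --pt "0 -2.8 -3.5 -7 1" --pt "0 -4.2 -5.3 -10.5 1" --pt "0 -5.6 -7.1 -14 1" --pt "0 -7 -8.8 -17.5 1" --pt "0 -8.4 -10.6 -21 1" --pt "0 -9.8 -12.4 -24.5 1" --pt "0 -11.2 -14.1 -28 1" --pt "0 -12.5 -15.8 -31.5 1" --pt "0 -13.7 -17.3 -35 1"

```text
t: 49.78
eef_pos: [0.4048, 0.2532, 0.1628]
ee_rot: [2.561, 1.57, 1.048]
force: [0.5, -0.1, -2.4]
width: 0.0262
```

```bash
python3 -c "
from w import *
slot(.124,.1625,off=.0815,x=-.09)
"
```

```text
deltas cm [ 0.04 -0.57 -8.5 ] roll -14.2 | now [0.4048 0.2532 0.1628] F 3.3 q [ 0.97  0.1  -0.53 -0.   -0.94  0.66] w 0.0262 Fo [ 0.5 -0.1 -2.4] t 49.78
```

Emit:
step_arm --pt "0 -0.1 -1.4 -2.8 1" --pt "0 -0.2 -2.8 -5.5 1" --pt "0 -0.3 -4.2 -8 1" --pt "0 -0.4 -5.5 -10.3 1" --pt "0 -0.5 -6.7 -12.2 1" --pt "0 -0.6 -7.6 -13.5 1" --pt "0 -0.6 -8.2 -14 1" --pt "0 -0.6 -8.4 -14.2 1" --pt "0 -0.6 -8.4 -14.2 1" --pt "0 -0.6 -8.4 -14.2 1"

```text
t: 50.62
eef_pos: [0.3956, 0.3347, 0.1624]
ee_rot: [-0.897, 1.57, -2.169]
force: [0.0, -1.3, -2.6]
width: 0.0258
```

```bash
python3 -c "
from w import *
boards(('wrist',),'k4')
slot(.124,.1625,off=.0815)
"
```

```text
wrist 0.97 [526.   0. 560.  93.] [0.5577 0.1914] [0.0546 0.0103] 27.8 z 0.0568 877
wrist 0.94 [179.   0. 375. 186.] [0.4731 0.3574] [0.1    0.1009] 17.1 z 0.1001 32299
wrist 0.69 [370.   0. 541.  65.] [0.5485 0.2577] [0.0361 0.1011] 17.0 z 0.0572 9420
deltas cm [ 0.01  7.44 -0.39] roll -0.4 | now [0.3957 0.3346 0.1626] F 17.1 q [ 1.08  0.17 -0.44 -0.   -0.95  0.79] w 0.0255 Fo [ 0.5 -0.4 -2.4] t 50.77
```

View pics/k4_wrist.png

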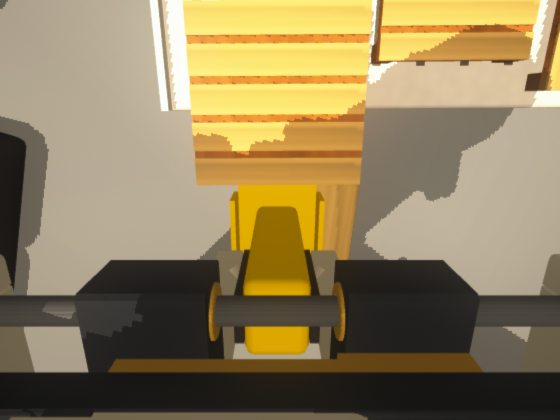

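Board1 is in front of the left slot, with a gap to board2 at (375,40). Moving forward and lowering.

Emit:
step_arm --pt "0 0.4 0 -0.2 1" --pt "0 1.1 -0.2 -0.4 1" --pt "0 2 -0.4 -0.4 1" --pt "0 3.1 -0.4 -0.4 1" --pt "0 4.3 -0.4 -0.4 1" --pt "0 5.5 -0.4 -0.4 1" --pt "0 6.6 -0.4 -0.4 1" --pt "0 7.3 -0.4 -0.4 1" --pt "0 7.4 -0.4 -0.4 1" --pt "0 7.4 -0.4 -0.4 1"

```text
t: 51.6
eef_pos: [0.4655, 0.3606, 0.1621]
ee_rot: [-1.024, 1.57, -2.289]
force: [-0.6, -0.8, -1.7]
width: 0.0254
```

```bash
python3 -c "
from w import *
boards(('wrist',),'k5')
slot(.124,.1145,off=.0815)
"
```

```text
wrist 0.86 [369.  18. 543. 173.] [0.5795 0.2676] [0.1    0.1013] 17.5 z 0.0572 22294
wrist 0.85 [510.  53. 560. 200.] [0.5833 0.1886] [0.1004 0.0243] 18.7 z 0.057 2906
wrist 0.81 [183.   0. 372. 184.] [0.5425 0.384 ] [0.1001 0.1008] 17.7 z 0.0998 32490
deltas cm [4.81 0.08 0.06] roll 0.1 | now [0.4647 0.3606 0.1626] F 17.6 q [ 0.99  0.28 -0.29 -0.   -0.99  0.89] w 0.0258 Fo [-0.6  0.3 -3.1] t 51.75
```

View pics/k5_wrist.png

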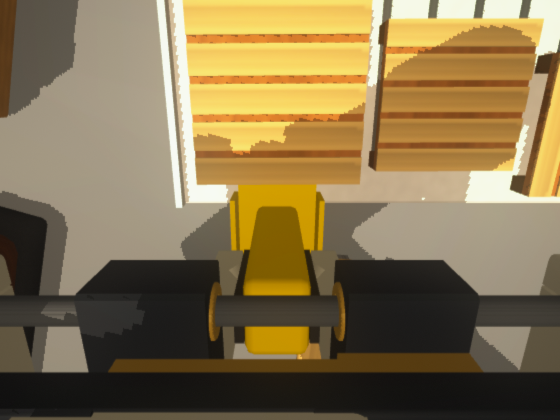

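Emit:
step_arm --pt "0.5 0 0 0 1" --pt "1.2 0 0 0 1" --pt "2 0 0 0 1" --pt "2.8 0 0 0 1" --pt "3.4 0 0 0 1" --pt "3.8 0 0 0 1" --pt "4.1 0 0 0 1" --pt "4.4 0 0 0 1" --pt "4.6 0 0 0 1" --pt "4.8 0 0 0 1"

```text
t: 52.58
eef_pos: [0.4654, 0.3611, 0.1147]
ee_rot: [1.982, 1.57, 0.718]
force: [-0.1, -0.2, -1.2]
width: 0.0259
```

```bash
python3 -c "
from w import *
boards(('wrist','scene'),'k6')
slot(.124,.1145,off=.0815)
"
```

```text
wrist 0.75 [180.   0. 374. 188.] [0.5421 0.3839] [0.0996 0.1004] 17.9 z 0.0567 33484
wrist 0.6 [385.   0. 560. 188.] [0.5786 0.2695] [0.0995 0.0971] 17.7 z 0.0567 28736
scene 0.89 [374. 152. 423. 183.] [0.5845 0.266 ] [0.0996 0.1057] 18.6 z 0.058 833
scene 0.78 [348. 166. 404. 204.] [0.5995 0.1491] [0.1007 0.1066] 18.0 z 0.058 1020
scene 0.72 [390. 129. 437. 161.] [0.5488 0.3733] [0.1019 0.1272] 17.9 z 0.0579 717
deltas cm [0.04 0.02 0.08] roll 0.1 | now [0.4652 0.361  0.1149] F 17.6 q [ 0.99  0.33 -0.35  0.   -0.89  0.89] w 0.026 Fo [-0.8 -0.9 -1.4] t 52.88
```

View pics/k6_wrist.png

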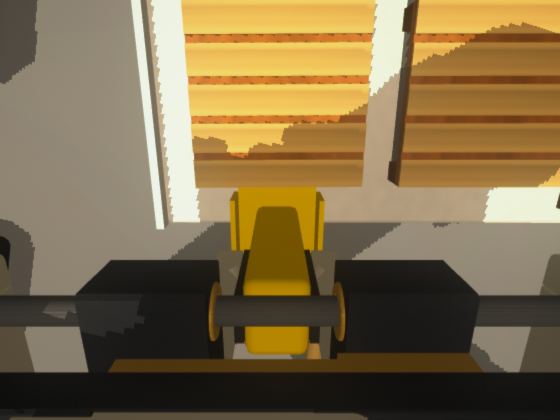

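Board1 stands on the deck, with its top at 56.7 mm and gaps of about 22 mm to its neighbour and 15 mm or more to the rim. Withdrawing.

Emit:
step_arm --pt "0 -0.5 0 0 1" --pt "0 -1.2 0 0 1" --pt "0 -2.1 0 0 1" --pt "0 -3 0 0 1" --pt "0 -4 0 0 1" --pt "0 -5 0 0 1" --pt "0 -6 0 0 1" --pt "0 -7 0 0 1" --pt "0 -8 0 0 1" --pt "0 -9 0 0 1"

```text
t: 53.72
eef_pos: [0.3783, 0.3334, 0.1146]
ee_rot: [2.462, 1.571, 1.198]
force: [0.0, -0.6, -0.9]
width: 0.0257
```

Emit:
step_arm --pt "0 -0.8 0 0 1" --pt "0 -1.6 0 0 1" --pt "0 -2.5 0 0 1" --pt "0 -3.2 0 0 1" --pt "0 -3.7 0 0 1" --pt "-0.5 -3.9 0 0 1" --pt "-1.5 -3.9 0 0 1" --pt "-3 -3.9 0 0 1" --pt "-4.5 -3.9 0 0 1" --pt "-5 -3.9 0 0 1"

```text
t: 54.55
eef_pos: [0.3429, 0.323, 0.1669]
ee_rot: [2.217, 1.567, 0.953]
force: [-0.0, 0.3, -1.5]
width: 0.0258
```

```bash
cat >> w.py <<'E'
def stest(xy):
    d=np.array(xy)-C; print('stand',d@EX,d@EY)
E
python3 -c "
from w import *
boards(('scene','top'),'k7')
for q in ([.5979,.1514],[.5822,.2675],[.5446,.382]): stest(q)
go(.44,-.10,.165,-60)
"
```

```text
scene 0.84 [392. 130. 435. 158.] [0.5462 0.3825] [0.1009 0.1078] 18.1 z 0.0581 718
scene 0.66 [372. 147. 425. 186.] [0.5831 0.2657] [0.1014 0.106 ] 17.1 z 0.0579 866
top 0.76 [ 62. 171. 112. 221.] [0.5433 0.3867] [0.1012 0.1025] 17.9 z 0.0595 1633
top 0.61 [159. 154. 209. 200.] [0.596  0.1526] [0.0996 0.0997] 17.2 z 0.0591 1582
top 0.56 [111. 159. 164. 209.] [0.5805 0.2697] [0.1012 0.1011] 17.4 z 0.0592 1626
stand -0.033198634463541196 -0.11493659412805035
stand -0.013260047267842188 0.0005110249060358756
stand -0.014688990572736326 0.12101815382806855
deltas cm [-0.09 -3.36 43.13] roll 77.6 | now [0.3419 0.3213 0.1637] F 17.6 q [ 1.18  0.09 -0.54 -0.   -0.94  0.7 ] w 0.0256 Fo [-0.1 -0.6 -1.8] t 54.85
```

View pics/k7_scene.png

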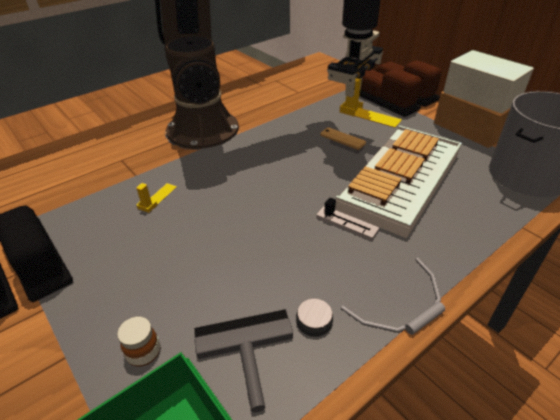

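View pics/k7_top.png

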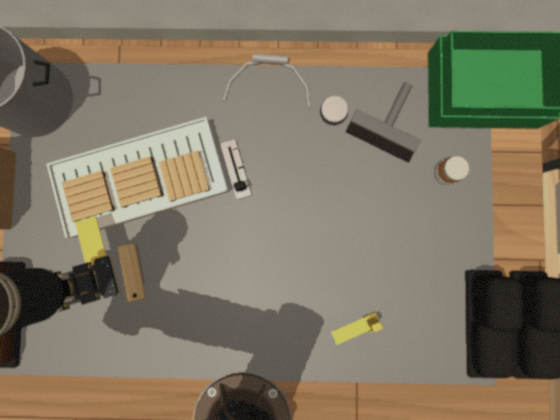

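All three boards stand on the deck, at stand x of -33, -13 and -15 mm and y of -115, +1 and +121 mm. Now I take the scoop to a free spot on the mat.

Emit:
step_arm --pt "0 0 1 2 1" --pt "0 -0.1 3 5 1" --pt "0 -0.2 6 10 1" --pt "0 -0.3 9 15 1" --pt "0 -0.5 12 20 1" --pt "0 -0.7 15 26 1" --pt "0 -0.9 18 32 1" --pt "0 -1.2 21 38 1" --pt "0 -1.5 24 44 1" --pt "0 -1.8 27 50 1"

```text
t: 55.68
eef_pos: [0.4061, 0.057, 0.1642]
ee_rot: [-0.501, 1.57, -2.644]
force: [1.4, 0.4, -0.7]
width: 0.0258
```

```bash
python3 -c "
from w import *
go(.46,-.15,.165,-60)
"
```

```text
deltas cm [-0.08 15.75 14.48] roll 27.2 | now [0.4061 0.057  0.1642] F -32.8 q [ 0.63 -0.02 -0.65 -0.   -0.94  0.37] w 0.0258 Fo [ 1.4  0.4 -0.7] t 55.68
```

Emit:
step_arm --pt "0 2 1.9 4 1" --pt "0 4 3.8 8 1" --pt "0 6 5.6 12 1" --pt "0 8 7.4 16 1" --pt "0 10 9.2 20 1" --pt "0 12 11 24 1" --pt "0 13.8 12.7 27 1" --pt "0 15.2 14 27.2 1" --pt "0 15.7 14.5 27.2 1" --pt "0 15.7 14.5 27.2 1"

```text
t: 56.52
eef_pos: [0.4608, -0.149, 0.1637]
ee_rot: [-0.421, 1.569, -3.036]
force: [1.0, 0.2, -0.6]
width: 0.0258
```

Emit:
step_arm --pt "0.5 0 0 0 1" --pt "1.5 0 0 0 1" --pt "2.8 0 0 0 1" --pt "4.2 0 0 0 1" --pt "5.6 0 0 0 1" --pt "7 0 0 0 1" --pt "8.1 0 0 0 1" --pt "8.6 0 0 0 1" --pt "8.8 0 0 0 1" --pt "8.8 0 0 0 1"

```text
t: 57.35
eef_pos: [0.461, -0.147, 0.0761]
ee_rot: [-0.441, 1.57, -3.052]
force: [-0.7, -0.5, 0.0]
width: 0.0257
```

```bash
python3 -c "
from w import *
go(.46,-.15,.0736,-60)
"
```

```text
deltas cm [0.25 0.21 0.24] roll 0.4 | now [ 0.461  -0.147   0.0761] F -59.6 q [ 0.1   0.23 -0.62 -0.   -0.72  0.43] w 0.0257 Fo [-0.7 -0.5  0. ] t 57.35
```

Lowering the last 2.5 mm, then releasing and lifting.

Emit:
step_arm --pt "0.1 0 0 0 1" --pt "0.2 0 0 0 1" --pt "0.25 0 0 0 1" --pt "0.25 0 0 0 1" --pt "0.25 0 0 0 1" --pt "0.25 0 0 0 0.8" --pt "0.25 0 0 0 0.5" --pt "0.25 0 0 0 0.2" --pt "0.25 0 0 0 0" --pt "0.25 0 0 0 0"

```text
t: 58.18
eef_pos: [0.4614, -0.1476, 0.0742]
ee_rot: [2.641, 1.571, 0.03]
force: [-0.7, 0.8, 0.1]
width: 0.047
```

Emit:
step_arm --pt "0 0 0 0 0" --pt "0 0 0 0 0" --pt "0 0 0 0 0" --pt "0 0 0 0 0" --pt "-1 0 0 0 0" --pt "-3 0 0 0 0" --pt "-5.5 0 0 0 0" --pt "-8 0 0 0 0" --pt "-10.5 0 0 0 0" --pt "-12 0 0 0 0"

```text
t: 59.02
eef_pos: [0.4621, -0.1477, 0.1968]
ee_rot: [2.513, 1.568, -0.098]
force: [1.2, -0.2, 0.4]
width: 0.088
```

```bash
python3 -c "
from w import *
report(['scoop'],'l1')
t=np.array([.5754,.0133])
goal(*t,.17,17.5)
go(*t,.17,107.5);go(*t,.17,-72.5)
"
```

```text
scoop 0.97 [252.  21. 308. 237.] top [ 0.4625 -0.1495] [0.026  0.0334] 30.0 z 0.1035 all [ 0.4917 -0.1993] [0.056 0.181] 30.5
scoop 0.62 [506. 131. 560. 249.] top [ 0.2604 -0.3104] [0.0147 0.0337] 27.6 z 0.0136 all [ 0.2304 -0.2763] [0.038 0.121] 26.9
deltas cm [  2.76  -8.2  -17.83] roll 12.9 | now [ 0.4629 -0.1476  0.197 ] jaw -149.6 tilt 0.3138566946532141 q6 [ 0.1   0.08 -0.47  0.   -1.02  0.43] w 0.0879 F [ 1.   0.1 -0. ] t 59.12
deltas cm [  2.76  -8.2  -17.83] roll -167.1 | now [ 0.4629 -0.1476  0.197 ] F -59.6 q [ 0.1   0.08 -0.47  0.   -1.02  0.43] w 0.0879 Fo [ 1.   0.1 -0. ] t 59.12
deltas cm [  2.76  -8.2  -17.83] roll 12.9 | now [ 0.4629 -0.1476  0.197 ] F -59.6 q [ 0.1   0.08 -0.47  0.   -1.02  0.43] w 0.0879 Fo [ 1.   0.1 -0. ] t 59.12
```

View pics/l1.png

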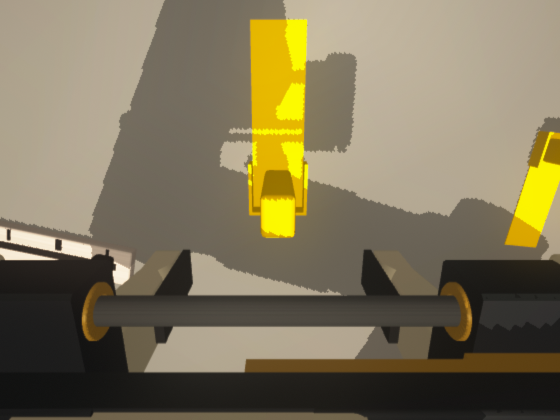

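The scoop lies flat on the mat, with its blade at (278,90) and block at (278,210), and is released. Moving to the slide grip.

Emit:
step_arm --pt "0.2 -0.6 -1.2 2 0" --pt "0.6 -1.8 -3.8 5 0" --pt "1 -3.2 -7 8 0" --pt "1.4 -4.6 -10 11 0" --pt "1.8 -5.9 -13 12.9 0" --pt "2.2 -7 -15.4 12.9 0" --pt "2.6 -7.8 -17 12.9 0" --pt "2.7 -8.2 -17.8 12.9 0" --pt "2.7 -8.2 -17.8 12.9 0" --pt "2.7 -8.2 -17.8 12.9 0"

```text
t: 59.95
eef_pos: [0.5728, 0.013, 0.1664]
ee_rot: [-0.023, 1.569, -2.859]
force: [-0.3, 0.1, 0.3]
width: 0.0875
```

```bash
python3 -c "
from w import *
report(['slide_top'],'l2')
f=grab_frame('scene');W=cloud(f);cv2.imwrite('pics/l2s.png',f['pixels'][:,:,::-1])
go(.5754,.0133,.0525,-72.5)
"
```

```text
slide_top 0.85 [256. 183. 283. 228.] top [0.575  0.0144] [0.0192 0.0279] 16.6 z 0.0547 all [0.5731 0.0222] [0.02  0.044] 12.5
deltas cm [11.48 -0.02 -0.28] roll -0.1 | now [0.5728 0.0123 0.1673] F -72.6 q [ 0.36  0.25 -0.32 -0.   -0.99 -0.06] w 0.0877 Fo [-0.   0.1 -0.1] t 60.1
```

View pics/l2.png

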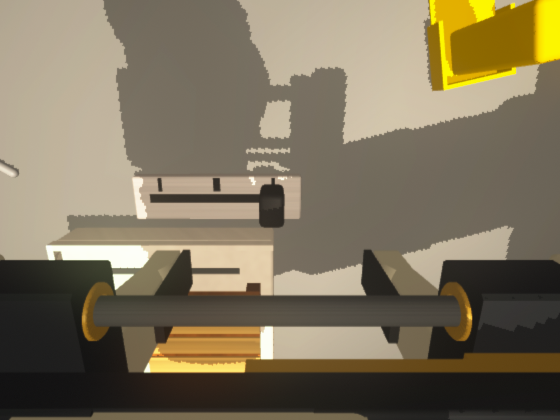

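The slide grip is at (270,205) at the shut end, with the half line at (216,184). Going down to pinch it.

Emit:
step_arm --pt "1.5 0 -0.2 0 0" --pt "4 0 -0.2 0 0" --pt "6.5 0 -0.2 0 0" --pt "9 0 -0.2 0 0" --pt "10.7 0 -0.2 0 0" --pt "11.4 0 -0.2 0 0" --pt "11.4 0 -0.2 0 0" --pt "11.4 0 -0.2 0 0.3" --pt "11.4 0 -0.2 0 0.7" --pt "11.4 0 -0.2 0 1" --squeeze 20

```text
t: 60.93
eef_pos: [0.5762, 0.014, 0.0546]
ee_rot: [3.125, 1.568, 0.288]
force: [0.3, 0.5, -0.2]
width: 0.0733
```

Emit:
step_arm --pt "0 0 0 0 1" --pt "0 0 0 0 1" --pt "0 0 0 0 1" --pt "0 0 0 0 1" --pt "0 0 0 0 1" --pt "0 0 0 0 1" --pt "0 0 0 0 1" --pt "0 0 0 0 1" --pt "0 0 0 0 1" --pt "0 0 0 0 1"

```text
t: 61.77
eef_pos: [0.5756, 0.0139, 0.0531]
ee_rot: [3.036, 1.57, 0.199]
force: [1.0, -0.5, -1.5]
width: 0.0198
```

```bash
python3 -c "
from w import *
go(*(np.array([.5754,.0133])+.05*EX),.0525,-72.5)
"
```

```text
deltas cm [ 0.06  0.05 -4.96] roll -0.0 | now [0.5756 0.0139 0.0531] F -72.5 q [ 0.36  0.39 -0.44  0.   -0.74 -0.06] w 0.0198 Fo [ 1.  -0.5 -1.5] t 61.77
```

Emit:
step_arm --pt "0 0 -0.5 0 1" --pt "0 0 -1.2 0 1" --pt "0 0 -2 0 1" --pt "0 0 -2.8 0 1" --pt "0 0 -3.6 0 1" --pt "0 0 -4.3 0 1" --pt "0 0 -4.8 0 1" --pt "0 0 -5 0 1" --pt "0 0 -5 0 1" --pt "0 0 -5 0 1"

```text
t: 62.6
eef_pos: [0.6237, 0.0291, 0.0531]
ee_rot: [-3.122, 1.569, 0.324]
force: [1.3, 0.9, -0.3]
width: 0.0198
```

Emit:
step_arm --pt "0 0 0 0 1" --pt "0 0 0 0 1" --pt "0 0 0 0 1" --pt "0 0 0 0 0.8" --pt "0 0 0 0 0.4" --pt "0 0 0 0 0" --pt "0 0 0 0 0" --pt "0 0 0 0 0" --pt "0 0 0 0 0" --pt "0 0 0 0 0"

```text
t: 63.43
eef_pos: [0.6229, 0.0288, 0.0531]
ee_rot: [-0.079, 1.571, -2.916]
force: [0.3, 0.1, -0.8]
width: 0.0537
```

Emit:
step_arm --pt "-1 0 0 0 0" --pt "-2.5 0 0 0 0" --pt "-5 0 0 0 0" --pt "-8 0 0 0 0" --pt "-10.5 0 0 0 0" --pt "-12 0 0 0 0" --pt "-12 0 0 0 0" --pt "-12 0 0 0 0" --pt "-12 0 0 0 0" --pt "-12 0 0 0 0"

```text
t: 64.27
eef_pos: [0.6224, 0.0287, 0.1723]
ee_rot: [-0.083, 1.569, -2.92]
force: [0.2, 0.6, -0.8]
width: 0.0874
```

```bash
python3 -c "
from w import *
report(['slide_top'],'m1')
print(np.array([.5754,.0133])+.05*EX)
boards(('scene','top'),'m1')
f=cv2.imread('pics/m1.png');
cv2.imwrite('pics/m1c.png',cv2.resize(f[140:250,150:350],None,fx=4,fy=4))
go(.5754,.0133,.0525,-72.5)
"
```

```text
slide_top 0.65 [262. 178. 287. 223.] top [0.6215 0.0293] [0.0187 0.0271] 17.4 z 0.0543 all [0.6212 0.032 ] [0.021 0.033] 14.0
[0.62308585 0.02833529]
scene 0.89 [403. 131. 436. 163.] [0.633  0.2746] [0.098  0.3974] 34.2 z 0.0579 567
scene 0.7 [382. 152. 423. 183.] [0.5958 0.2688] [0.078  0.1034] 16.3 z 0.0579 555
scene 0.58 [348. 166. 401. 206.] [0.6119 0.1089] [0.1013 0.1884] 17.2 z 0.058 907
top 0.95 [ 86. 172. 116. 215.] [0.5114 0.26  ] [0.2939 0.0977] 66.8 z 0.0594 734
top 0.74 [112. 159. 162. 208.] [0.5806 0.269 ] [0.1009 0.1   ] 17.6 z 0.0592 1597
top 0.57 [162. 152. 209. 200.] [0.5962 0.1532] [0.1007 0.1007] 17.5 z 0.059 1604
deltas cm [12.03  0.05  4.99] roll -0.0 | now [0.6229 0.0288 0.1728] F -72.5 q [ 0.36  0.33 -0.2   0.   -1.04 -0.05] w 0.0878 Fo [-0.2 -0.   0.2] t 64.67
```

View pics/m1c.png

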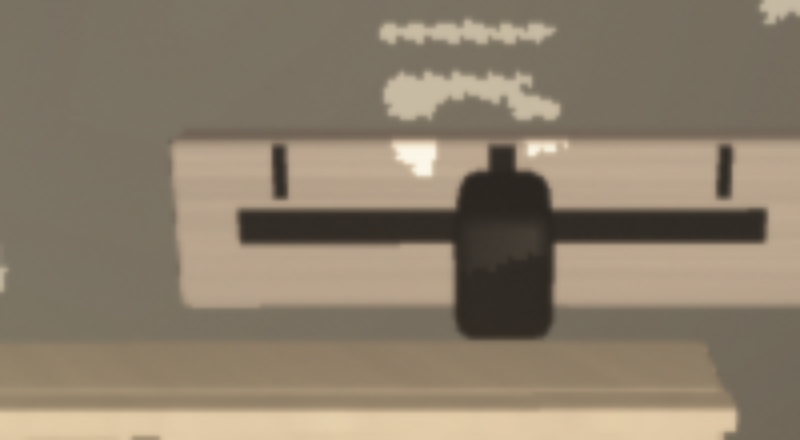

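The grip at (503,250) sits centred on the wide half line at (503,158). I'll move the arm aside and do a final check.

Emit:
step_arm --pt "-1 1 0 0 0" --pt "-3 3 0 0 0" --pt "-5 6 0 0 0" --pt "-6 9 0 0 0" --pt "-6 12 0 0 0" --pt "-6 15 0 0 0" --pt "-6 18 0 0 0" --pt "-6 20 0 0 0" --pt "-6 20 0 0 0" --pt "-6 20 0 0 0"

```text
t: 65.5
eef_pos: [0.683, -0.1637, 0.233]
ee_rot: [-0.119, 1.57, -2.958]
force: [-0.0, -0.4, -0.3]
width: 0.0877
```

```bash
python3 -c "
from w import *
boards(('scene','top'),'n1')
f=grab_frame('top');W=cloud(f)
for th in ('scoop','slide_top','oak_brush','polish_tin','wax_jar'):
  m=max(masks_of(th,'top'),key=lambda m:m['conf'],default=None)
  if m is None: print(th,'none');continue
  X=W[m['mask']];print(th,m['conf'],np.nanmedian(X,0).round(3))
for q in ([.598,.151],[.5822,.2675],[.5446,.384]): stest(q)
"
```

```text
scene 0.97 [391. 130. 435. 159.] [0.5496 0.3745] [0.1031 0.1245] 20.1 z 0.058 719
scene 0.82 [350. 169. 400. 209.] [0.6046 0.1499] [0.0926 0.1029] 18.2 z 0.058 866
scene 0.62 [374. 150. 422. 183.] [0.5833 0.2662] [0.1007 0.1077] 18.0 z 0.058 855
top 0.87 [ 62. 177.  87. 220.] [0.5265 0.2582] [0.3785 0.1089] 85.7 z 0.0595 685
scoop 0.7 [ 0.49  -0.197  0.003]
slide_top 0.53 [0.62  0.03  0.053]
oak_brush 0.6 [0.545 0.414 0.057]
polish_tin 0.43 [ 0.491 -0.197  0.003]
wax_jar 0.76 [ 0.618 -0.491  0.067]
stand -0.033223545088268094 -0.11534815148830008
stand -0.013260047267842188 0.0005110249060358756
stand -0.014087578973727779 0.122925587729565
```

View pics/n1_scene.png

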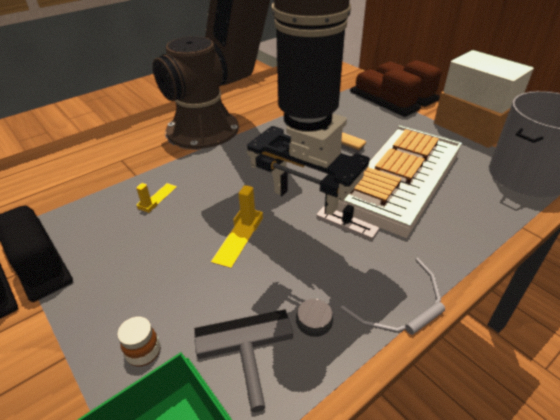

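View pics/n1_top.png

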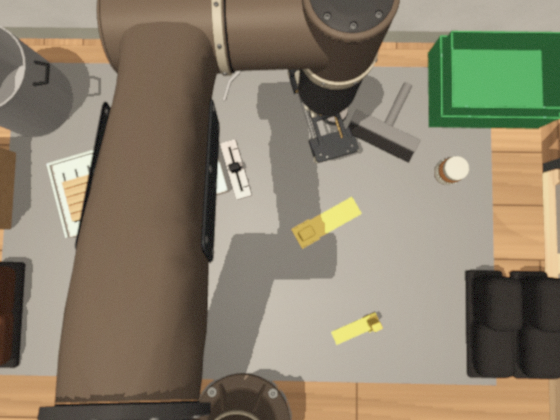

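Final views: three boards stand level on the deck (scene 378,184, 400,166 and 415,146). The scoop lies flat on the mat at (238,235), the grip is at half, and the bystanders are in place. The job is ready to hand in.

```bash
python3 -c "
from station import *
print(job_done())"
```

```text
the job is handed in; nothing more can be done
None
```

The job is done and handed in at about 66 s; no verdict was reported.

**What I did:**
- Pinched the air slide and pulled it 64.5 mm to its shut stop.
- Gripped the larger yellow scoop by its block, slid it under each of the three boards and set them on the deck: right slot, then middle, then left.
- Laid the scoop back on the free mat and pulled the slide 50 mm to half.

**Last checks:**

| Item | Reading |
|---|---|
| Boards on the stand, x / y | about (-33, -115), (-13, +1) and (-14, +123) mm |
| Board tops | 57–59 mm, against 57 mm expected when standing on the deck |
| Slide | grip centred on the wide half line; 50 mm from the stop by arm pose |
| Scoop | flat on the mat, block top 103.5 mm against 103 mm expected; far from boards and stand |
| Bystanders | look unmoved in the pictures |

**What disagreed:**
- **Shifted board:** The right-slot board moved about 23 mm toward the front while I was setting the middle one, probably the announced knock. I left it there because it stayed inside the limits, with about 17 mm to spare.
- **Cameras:** The top and scene cameras differed by 3–5 mm in position.
- **Last top view:** The arm hid most of the stand, so the final board positions come from the scene view and the picture before it. The networks mislabelled the brush and tin there, so I judged those two by eye.

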